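# Load the steam steriliser with jars of jam

## Task

Get the freshly filled jam jars ready for sterilising: pinch the steriliser's two orange buttons together to free the catch, raise the lid gently onto its stop, and stand every strawberry and apricot jar upright on the rack inside, one to a bay. Then lower the lid gently until the catch has snapped in on both sides, and screw the steam spout round so that its nozzle points along the orange arrow on the lid, away from the cupboards. Leave the sugar jar, the cup and the salt pot where they are, and let go of everything.

Things in the scene. Friction and masses are not known exactly. Their poses are not given: they have to be found in the camera images.
- steriliser: white steam steriliser, fixed. Origin: centre of its underside; x from its front (latch, robot side) to its back (hinge), y to its left, z up. Base 176 (x) by 232 mm (y), rim 50 mm high, walls 12 mm. Inside, a wire rack 30 mm up, parted by a cross of hoops (8 mm wide, 22 mm high, along its x and y axes) into 4 bays of 72 (x) by 100 mm (y). With the 42 mm high lid: 92 mm high without the spout.
- lid (a joint): clear hinged lid: 0 = shut on the rim, 1.8 rad = fully up on its stop, leaning 13 degrees back past vertical. The hinge is stiff: the lid stays where it is left and needs 2 to 4 N at the handle to move. While the catch holds, it rises no more than 0.01 rad.
- lid_hinge (a point): middle of the lid's hinge axis, at the back of the base's rim (88 mm behind the base's centre, 50 mm up); the axis runs along y of the steriliser. Axes as the steriliser's.
- lid_handle (a point): on the lid: centre of the black latch housing (44 mm wide in y, 56 long, 32 high) that overhangs the lid's front edge, half-way between the two orange buttons. Lid shut: 210 mm in front of the hinge axis and 18 mm above it. It moves on a circle about that axis and its axes turn with the lid (x to the hinge, y left, z out of the lid). Free space beside and below its sides for fingers.
- button_left (a joint): orange spring button on the +y side of the latch housing, face 24 (x) by 18 mm high, 33 mm from the handle centre. Value: pressed in by 0 to 0.009 m (2 N at rest, 6.5 N fully in). Both must be in by over 5 mm at once to free the catch (66 mm over both when out, 48 mm fully in); the lid can be lifted and lowered by the pinched buttons; let go with the lid right down, they snap in.
- button_right (a joint): the same button on the -y side. With the buttons out, the hooks they carry also snap in if the lid is pressed right down with 15 to 20 N.
- spout (a joint): grey screw-on steam spout in the middle of the lid's top. 0 = its nozzle points along the orange arrow that is raised on the lid, which points to the steriliser's right side (-y). Positive = unscrewed, anticlockwise seen from above the lid (it rises 6 mm a turn); range -0.9 to 3.3 rad, no stop or click at 0; it stays where it is left (friction 0.06 N m).
- spout_grip (a point): in the bar grip on the spout's top, on the screw axis, 10 mm below the bar's upper face. x: the way the nozzle points, z up along the screw axis. The bar is 46 mm long (x), 13 thick (y), 26 high; under it the round cap, 46 mm in diameter, with the nozzle reaching 45 mm from the axis, lower than the bar. With the lid shut the bar's upper face is 140 to 143 mm above the worktop.
- bay_1 (a point): centre of the rack's front left bay, on the rack where a jar stands (30 mm above the worktop; a jar's centre is then 51 mm up); axes as the steriliser's.
- bay_2 (a point): centre of the rack's front right bay, on the rack where a jar stands (30 mm above the worktop; a jar's centre is then 51 mm up); axes as the steriliser's.
- bay_3 (a point): centre of the rack's back left bay, on the rack where a jar stands (30 mm above the worktop; a jar's centre is then 51 mm up); axes as the steriliser's.
- bay_4 (a point): centre of the rack's back right bay, on the rack where a jar stands (30 mm above the worktop; a jar's centre is then 51 mm up); axes as the steriliser's.
- straw_1_mid (a point): squat, flat-based, round glass jar of red strawberry jam with a white cap, full and closed: 60 mm in diameter from top to bottom, 42 mm tall, about 0.14 kg; the point is at its centre, half-way up, z up. It may be absent (None).
- straw_2_mid (a point): squat, flat-based, round glass jar of red strawberry jam with a white cap, full and closed: 60 mm in diameter from top to bottom, 42 mm tall, about 0.14 kg; the point is at its centre, half-way up, z up. It may be absent (None).
- apricot_1_mid (a point): squat, flat-based, round glass jar of orange apricot jam with a gold cap, full and closed: 60 mm in diameter from top to bottom, 42 mm tall, about 0.14 kg; the point is at its centre, half-way up, z up. It may be absent (None).
- apricot_2_mid (a point): squat, flat-based, round glass jar of orange apricot jam with a gold cap, full and closed: 60 mm in diameter from top to bottom, 42 mm tall, about 0.14 kg; the point is at its centre, half-way up, z up. It may be absent (None).
- sugar: bystander: sugar jar with a green cap, 65 mm in diameter, 90 mm tall; origin at the centre of its underside.
- cup: bystander: cream cup with a handle, 59 x 83 mm, 55 mm tall; origin at its underside.
- salt_pot: bystander: white salt pot with red bands and a conical lid, 68 mm in diameter, 72 mm tall; origin at the centre of its underside.
Not all that is in view belongs to the job. Leave any pink or purple look-alike of the part that bears apricot_1_mid alone.

How it is judged:
By the outcome, as a careful person would: the job done as asked, in the order asked, and still so for the second after the job is handed in, with the robot touching nothing.
Of straw_1, straw_2, apricot_1, apricot_2 only 2 to 4 are there at a start; the rules pass over those that are not, and their reading is None.
At some moment in a run one of straw_1, straw_2, apricot_1, apricot_2 may be knocked a few centimetres aside while the robot is not near it.
It also fails if it takes over 210 s, if anything falls off the work surface, if the arm or the gripper's body presses on something with over 40 N, if the wrist force passes 120 N, or if a joint passes its speed limit or range.

## Robot

A 7-joint arm with a two-finger parallel gripper is mounted at the origin on a cart in front of the work surface, level with it; the furniture and walls round the work are solid. World frame = base frame: x ahead of the robot, y to its left, z up, the work surface at z = 0. Lengths are in mm, angles in rad, forces in N, time in s.
With the tool pointing down it reaches from about 400 to 850 mm from the base axis. Payload 6.9 kg.
Tool frame: the origin (TCP) lies on the centre line of the jaws, within the pads' length; the fingertips stand 19 mm ahead of it and the grasp point (between the pads) is the TCP; z points along the fingers, y is the line along which they close (so a half turn about z gives the same grasp; the last joint's range is limited). The gripper opens to 85 mm and grips with 20 to 120 N. Pads are 22 mm wide; open, the fingers measure 114 mm over their backs; the gripper's body (76 mm by 85 mm) begins 54 mm behind the grasp point. The pads swing forward as they close: fully open they stand 13 mm farther back than shut.
Start: joints at [1.288, 0.507, -0.238, 1.5, 0.126, 1.149, -0.155], TCP at [236.894, -578.354, 250.275] pointing down, gripper open.
Joint ranges: [-3.08, 3.08], [-0.24, 2.05], [-1.43, 1.35], [0, 2.5], [-1.52, 4.66], [0.17, 1.96], [-2.89, 2.89]. Speed limits (rad/s): [2.39, 2.39, 3.14, 3.14, 3.14, 3.14, 3.14].

## Interface

Orientations are given as a unit quaternion [w, x, y, z].
In Python, from cell import manip gives the robot as it stands.
- The arm moves only by the tool carry_out, never from a script. Its arguments are lists of equal length, an entry for each row: "dr": the turn, a rotation vector about the tool's x, y, z scaled (see below), a list of three; "translation": the shift along the tool's x, y, z scaled (see below), a list of three; "grip": the opening, from -1 (shut) to 1 (fully open). In form: {"dr": [[rx, ry, rz], ...], "translation": [[dx, dy, dz], ...], "grip": [grip, ...]}. A call has 1 to 8 rows; each row shifts and turns the commanded pose from where the row before left it, along the tool's axes as they then stand; what a row does not reach is not made up. The controller multiplies each number of a shift by 0.025 m and each number of a turn by 0.15 rad. A row lasts 1/8 s, in which the tool goes at most 62.5 mm and 10.7 degrees, less where a joint would pass 70% of its speed; a pose out of reach is approached as far as the arm can. A call with a number of a shift or a turn outside -1 to 1 is refused whole. A call with a gripper value outside its range is refused whole. The fingers move at their own pace and stop on an object; "grip_force" is the grip in N (left out, the last holds). Time passes only in rows, so rows that do not move let the fingers close. It gives the time, the measured TCP pose, the force, the opening and the grip force at its end, in the units of the state.
- manip.get_state(): the state, without advancing time (a new reading comes with each control period).
- manip.get_image(name): name is "scene" or "top" or "wrist"; returns the picture (400x640x3 uint8, red, green, blue); there is no depth.
- manip.get_calibration(name): a dict with "mtx" (3x3 intrinsics, pixels), "pose" (4x4, takes a point from camera to world coordinates); the wrist camera has in their place "mount" (4x4, takes a point from camera to tool coordinates, whose origin is the TCP and whose axes are the flange's). Camera axes: x right, y down, z forward; pixel columns grow to the right and rows downward; lengths in mm; the calibration is good to about 2 mm. A picture is of the moment at which its call begins: read the wrist's pose just before it. get_calibration takes no time and is no camera call.
- manip.close_job(): hands the job in; it is judged then, once.
The state is a dict: "time_s": time; "qpos": joint angles; "joint_vel": joint speeds; "tau": joint torques, N m; "eef_pos": TCP position; "eef_rot": TCP orientation; "ft_force": force on the tool from outside, world axes, zero at the start; "moment": the same for the moment, N m; "grip_width": finger opening in mm; "finger_force": force on a finger pad.
Only numpy, scipy, OpenCV 4.12 (cv2) and the standard library are available. Lean on these libraries where they do the work, as an engineer would, in place of code of your own. Each camera call takes 0.05 s, during which the arm holds its last target. There are 200 camera calls.

## Working session

There is one attempt and no reset: what is moved stays moved. The work goes in short steps, Python scripts to look and compute and a tool call to move; the robot and the scene stay as the last step left them, time stands still between calls to the robot, and variables do not carry over. Pictures are saved under pics/ and viewed, at most 14 in all, crops included, and the job is handed in when it is done.

Besides the shell and the picture viewer there is one more tool, called after ">>>" as name(argument=value, ...), one argument or row to a line, values as JSON. carry_out: Moves the arm, as the interface text tells. Its arguments: {"type":"object","properties":{"dr":{"type":"array","items":{"type":"array","items":{"type":"number","minimum":-1,"maximum":1}}},"translation":{"type":"array","items":{"type":"array","items":{"type":"number","minimum":-1,"maximum":1}}},"grip":{"type":"array","items":{"type":"number"}},"grip_force":{"type":"number"}},"required":["dr","translation","grip"]}

```bash
ls; mkdir -p pics; python3 - <<'E'
from cell import manip
import cv2,numpy as np
s=manip.get_state();print(s)
for n in("scene","top"):
    im=manip.get_image(n);cv2.imwrite(f"pics/{n}0.png",im[:,:,::-1])
    c=manip.get_calibration(n);print(n,c)
print(manip.get_calibration("wrist"))
E
```

```text
pics
{'time_s': 0.0, 'qpos': array([ 1.28752483,  0.50833037, -0.23751389,  1.50114078,  0.12564445,
        1.14888479, -0.1547887 ]), 'joint_vel': array([-0.00095157,  0.0013799 ,  0.00059432, -0.00040693, -0.00020054,
        0.00062608,  0.00113774]), 'tau': array([ 1.34026981e-03, -6.20596361e+01, -2.18615480e+00, -2.49656224e+01,
        1.26977870e-02,  1.19398753e-02, -1.92770779e-05]), 'eef_pos': array([ 236.66817257, -577.94888633,  249.43113998]), 'eef_rot': array([-8.75353360e-04,  9.81166388e-01,  1.93162434e-01, -1.66308006e-04]), 'ft_force': array([-0.12672143,  0.09747317,  0.27303343]), 'moment': array([-0.0417424 , -0.00263516, -0.03591566]), 'finger_force': 0.0, 'grip_width': 85.26495629269135}
scene {'mtx': array([[454.86426535,   0.        , 321.94112132],
       [  0.        , 454.86426535, 198.04467399],
       [  0.        ,   0.        ,   1.        ]]), 'pose': array([[-5.11475618e-01, -4.25956758e-01,  7.46293194e-01,
        -3.60246296e+02],
       [-8.58994020e-01,  2.30359505e-01, -4.57234921e-01,
         5.66553639e+02],
       [ 2.28465741e-02, -8.74
[... 472 characters left out ...]
37561283e+01],
       [ 4.84261590e-04, -2.01501179e-01, -9.79488152e-01,
         1.53950152e+03],
       [ 0.00000000e+00,  0.00000000e+00,  0.00000000e+00,
         1.00000000e+00]])}
{'mtx': array([[296.94284553,   0.        , 320.03237259],
       [  0.        , 296.94284553, 200.14926007],
       [  0.        ,   0.        ,   1.        ]]), 'mount': array([[-2.90664100e-04, -9.47143732e-01, -3.20809392e-01,
         8.20174231e+01],
       [ 9.99999948e-01, -2.30428356e-04, -2.25726907e-04,
        -3.90742579e-01],
       [ 1.39872245e-04, -3.20809441e-01,  9.47143750e-01,
        -1.23375433e+02],
       [ 0.00000000e+00,  0.00000000e+00,  0.00000000e+00,
         1.00000000e+00]])}
```

View pics/scene0.png

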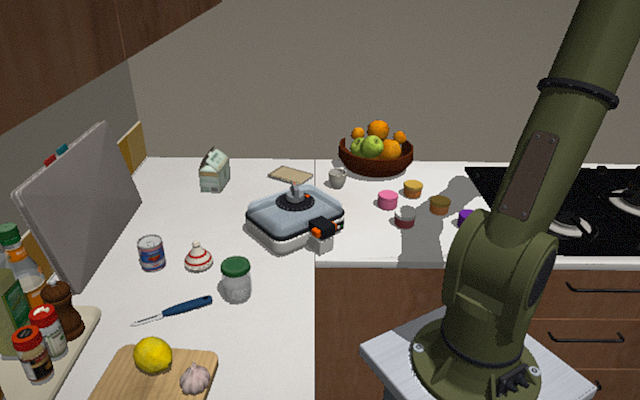

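View pics/top0.png

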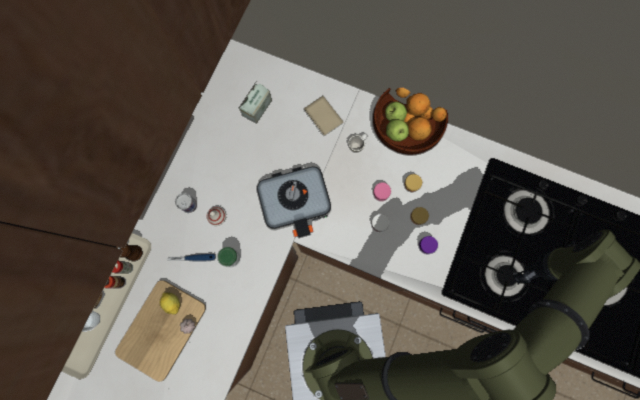

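```bash
python3 - <<'E'
import cv2
im=cv2.imread("pics/top0.png")
a=cv2.resize(im[150:260,245:445],None,fx=4,fy=4,interpolation=cv2.INTER_CUBIC);cv2.imwrite("pics/t1.png",a)
im=cv2.imread("pics/scene0.png")
a=cv2.resize(im[155:265,240:480],None,fx=3.33,fy=3.33,interpolation=cv2.INTER_CUBIC);cv2.imwrite("pics/s1.png",a)
E
```

```text
(no output)
```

View pics/t1.png

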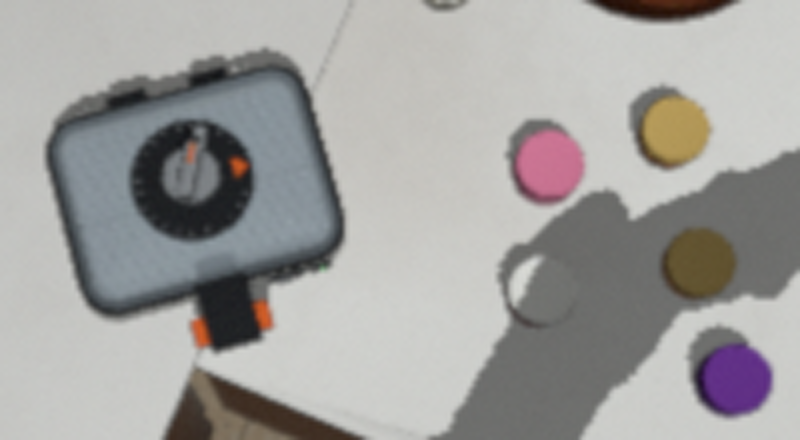

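View pics/s1.png

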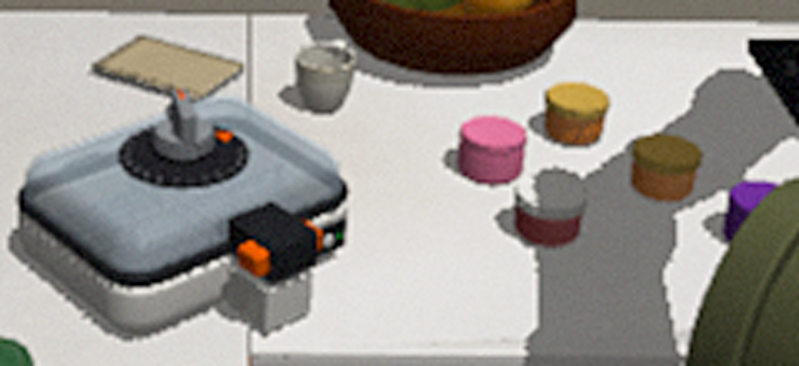

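```bash
cat >h.py <<'E'
import numpy as np,cv2
from cell import manip
from scipy.spatial.transform import Rotation as R
def pose(s):
    T=np.eye(4);T[:3,:3]=R.from_quat(np.r_[s['eef_rot'][1:],s['eef_rot'][0]]).as_matrix();T[:3,3]=s['eef_pos'];return T
def ray(K,P,u,v):
    d=P[:3,:3]@np.linalg.solve(K,[u,v,1]);return P[:3,3],d/np.linalg.norm(d)
def onz(K,P,u,v,z):
    o,d=ray(K,P,u,v);return o+d*(z-o[2])/d[2]
def tri(rays):
    A=sum(np.eye(3)-np.outer(d,d) for o,d in rays);b=sum((np.eye(3)-np.outer(d,d))@o for o,d in rays)
    x=np.linalg.solve(A,b);return x,[np.linalg.norm(np.cross(x-o,d)) for o,d in rays]
def cam(n):
    c=manip.get_calibration(n);return c['mtx'],c['pose']
def proj(K,P,X):
    p=np.linalg.inv(P)@np.r_[X,1];q=K@p[:3];return q[:2]/q[2]
def shot(fn):
    s=manip.get_state();im=manip.get_image("wrist");c=manip.get_calibration("wrist")
    cv2.imwrite("pics/"+fn+".png",im[:,:,::-1]);P=pose(s)@c['mount'];np.savez("pics/"+fn+".npz",K=c['mtx'],P=P);return c['mtx'],P,im
def q2(s):return R.from_quat(np.r_[s['eef_rot'][1:],s['eef_rot'][0]])
def goto(p,ax_y_deg):
    """rows needed to go to p with tool down and tool x axis at world yaw"""
    s=manip.get_state();T=pose(s)
    d=T[:3,:3].T@(np.array(p)-s['eef_pos'])/25
    c,sn=np.cos(np.radians(ax_y_deg)),np.sin(np.radians(ax_y_deg))
    G=np.array([[c,sn,0],[sn,-c,0],[0,0,-1.]])
    r=R.from_matrix(T[:3,:3].T@G).as_rotvec()/0.15
    print("t units",d.round(2),"rot units",r.round(2),'yaw now',np.degrees(np.arctan2(T[1,0],T[0,0])).round(1))
E
python3 - <<'E'
from h import *
K,P=cam("top");K2,P2=cam("scene")
t=lambda u,v:(245+u/4,150+v/4)
s=lambda u,v:(240+u/3.33,155+v/3.33)
for n,a,b in [("straw",(541,290),(550,193)),("ap_a",(675,131),(576,100)),("ap_b",(699,263),(666,155)),("pink",(549,165),(493,132))]:
    print(n,onz(K,P,*t(*a),42).round(),*[q.round(1) if hasattr(q,'round') else np.round(q,1) for q in tri([ray(K,P,*t(*a)),ray(K2,P2,*s(*b))])])
print("purple",onz(K,P,*t(734,380),42))
for n,a,z in [("bl",(201,332),68),("br",(263,316),68),("hL",(128,98),55),("hR",(208,74),55),("spout",(190,173),135),('arrow',(240,167),95),('lidFL',(105,310),60),('lidFR',(335,245),60),('lidBR',(290,75),60),('lidBL',(55,140),60)]:
    print(n,onz(K,P,*t(*a),z).round())
E
```

```text
straw [ 448. -206.   42.] [ 449.6 -205.    40.6] [1.6 1.6]
ap_a [ 572. -342.   42.] [ 574.  -341.7   38.2] [2.2 2.2]
ap_b [ 455. -343.   42.] [ 456.5 -343.7   36.5] [1.6 1.6]
pink [ 555. -229.   42.] [ 556.4 -228.2   41.6] [1.6 1.6]
purple [ 352.34571809 -355.91360732   42.        ]
bl [445.  84.  68.]
br [452.  31.  68.]
hL [656. 125.  55.]
hR [669.  54.  55.]
spout [566.  76. 135.]
arrow [575.  35.  95.]
lidFL [474. 163.  60.]
lidFR [505. -36.  60.]
lidBR [658. -17.  60.]
lidBL [626. 190.  60.]
```

>>> carry_out(
  dr=[
    [0, 0, 0],
    [0, 0, 0],
    [0, 0, 0],
    [0, 0, 0],
    [0, 0, 0],
    [0, 0, 0],
    [0, 0, 0],
    [0, 0, 0],
  ],
  translation=[
    [0.78, -0.56, -0.2],
    [0.78, -0.56, -0.2],
    [0.78, -0.56, -0.2],
    [0.78, -0.56, -0.2],
    [0.78, -0.56, -0.2],
    [0.78, -0.56, -0.2],
    [0.78, -0.56, -0.2],
    [0.78, -0.56, -0.2],
  ],
  grip=[1, 1, 1, 1, 1, 1, 1, 1],
)

```text
time_s: 1.1
eef_pos: [339.7, -413.8, 290.9]
eef_rot: [0.0, 0.981, 0.194, 0.0]
ft_force: [-0.6, -0.3, 0.2]
grip_width: 85.3
finger_force: 0.0
```

>>> carry_out(
  dr=[
    [0, 0, 0],
    [0, 0, 0],
    [0, 0, 0],
    [0, 0, 0],
    [0, 0, 0],
    [0, 0, 0],
    [0, 0, 0],
    [0, 0, 0],
  ],
  translation=[
    [0.78, -0.56, -0.2],
    [0.78, -0.56, -0.2],
    [0.78, -0.56, -0.2],
    [0.78, -0.56, -0.2],
    [0.78, -0.56, -0.2],
    [0.78, -0.56, -0.2],
    [0.78, -0.56, -0.2],
    [0.78, -0.56, -0.2],
  ],
  grip=[1, 1, 1, 1, 1, 1, 1, 1],
)

```text
time_s: 2.1
eef_pos: [441.1, -250.9, 330.9]
eef_rot: [0.0, 0.981, 0.194, 0.0]
ft_force: [-1.1, -0.0, -0.4]
grip_width: 85.6
finger_force: 0.0
```

```bash
python3 - <<'E'
from h import *
K,P,im=shot("w1");s=manip.get_state();print(s['time_s'],s['eef_pos'],s['qpos'].round(3),s['grip_width'])
goto([440,-40,330],98.8)
E
```

```text
2.15 [ 443.28217859 -247.62164985  331.65399486] [ 0.74   0.271 -0.373  1.659  0.102  1.229 -0.831] 85.35218094562572
t units [ 3.06 -7.72  0.07] rot units [ 0.01 -0.02 -8.87] yaw now 22.6
```

View pics/w1.png

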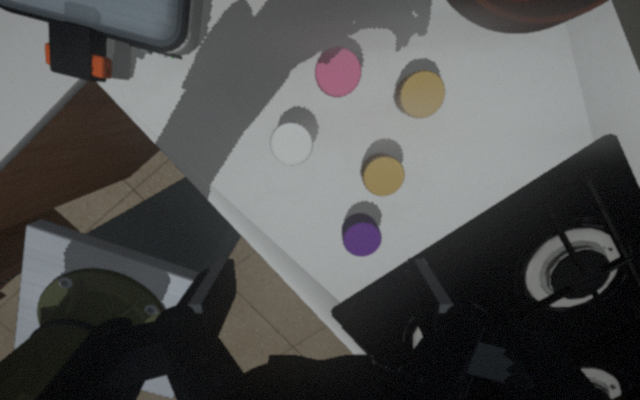

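>>> carry_out(
  dr=[
    [0, 0, 0],
    [0, 0, 0],
    [0, 0, 0],
    [0, 0, 0],
    [0, 0, 0],
    [0, 0, 0],
    [0, 0, 0],
    [0, 0, 0],
  ],
  translation=[
    [0.38, -0.92, 0.1],
    [0.38, -0.92, 0.1],
    [0.38, -0.92, 0.1],
    [0.38, -0.92, 0.1],
    [0.38, -0.92, 0.1],
    [0.38, -0.92, 0.1],
    [0.38, -0.92, 0.1],
    [0.38, -0.92, 0.1],
  ],
  grip=[1, 1, 1, 1, 1, 1, 1, 1],
)

```text
time_s: 3.15
eef_pos: [440.8, -52.4, 310.5]
eef_rot: [0.0, 0.981, 0.193, 0.0]
ft_force: [0.3, -0.6, 1.4]
grip_width: 85.2
finger_force: 0.0
```

>>> carry_out(
  dr=[
    [0, 0, 0],
    [0, 0, 0],
    [0, 0, 0],
    [0, 0, 0],
    [0, 0, -0.97],
    [0, 0, -0.97],
    [0, 0, -0.97],
    [0, 0, -0.97],
  ],
  translation=[
    [0.38, -0.92, 0.1],
    [0.38, -0.92, 0.1],
    [0.38, -0.92, 0.1],
    [0.38, -0.92, 0.1],
    [0, 0, 0],
    [0, 0, 0],
    [0, 0, 0],
    [0, 0, 0],
  ],
  grip=[1, 1, 1, 1, 1, 1, 1, 1],
)

```text
time_s: 4.15
eef_pos: [441.0, 46.2, 300.5]
eef_rot: [0.0, 0.883, 0.469, 0.0]
ft_force: [-0.4, -0.6, -0.5]
grip_width: 85.3
finger_force: 0.0
```

>>> carry_out(
  dr=[
    [0, 0, -0.97],
    [0, 0, -0.97],
    [0, 0, -0.97],
    [0, 0, -0.97],
    [0, 0, -0.97],
    [0, 0, -0.97],
    [0, 0, -0.97],
    [0, 0, -0.97],
  ],
  translation=[
    [0, 0, 0],
    [0, 0, 0],
    [0, 0, 0],
    [0, 0, 0],
    [0, 0, 0],
    [0, 0, 0],
    [0, 0, 0],
    [0, 0, 0],
  ],
  grip=[1, 1, 1, 1, 1, 1, 1, 1],
)

```text
time_s: 5.15
eef_pos: [441.1, 46.2, 300.5]
eef_rot: [0.0, 0.48, 0.877, -0.0]
ft_force: [-0.3, -0.6, -0.0]
grip_width: 85.5
finger_force: 0.0
```

>>> carry_out(
  dr=[
    [0, 0, -0.97],
    [0, 0, -0.97],
    [0, 0, -0.97],
    [0, 0, -0.97],
    [0, 0, -0.97],
    [0, 0, -0.97],
    [0, 0, -0.97],
    [0, 0, -0.97],
  ],
  translation=[
    [0, 0, 0],
    [0, 0, 0],
    [0, 0, 0],
    [0, 0, 0],
    [0, 0, 0],
    [0, 0, 0],
    [0, 0, 0],
    [0, 0, 0],
  ],
  grip=[1, 1, 1, 1, 1, 1, 1, 1],
)

```text
time_s: 6.15
eef_pos: [441.1, 46.1, 300.4]
eef_rot: [0.0, -0.081, 0.997, -0.001]
ft_force: [0.7, 0.8, -0.7]
grip_width: 85.7
finger_force: 0.0
```

```bash
python3 - <<'E'
from h import *
K,P,im=shot("w2");s=manip.get_state();print(s['time_s'],s['eef_pos'],s['qpos'].round(3))
cv2.imwrite("pics/w2c.png",cv2.resize(im[:,:,::-1][0:400,100:540],None,fx=1.5,fy=1.5,interpolation=cv2.INTER_CUBIC))
goto([445.4,56.3,200],188.8)
E
```

```text
6.2 [441.13602294  46.03399016 300.28834728] [ 0.719  0.324 -1.173  1.853  0.324  1.179  1.178]
t units [-0.24  0.38  4.01] rot units [-0.01 -0.    0.1 ] yaw now -170.3
```

View pics/w2c.png

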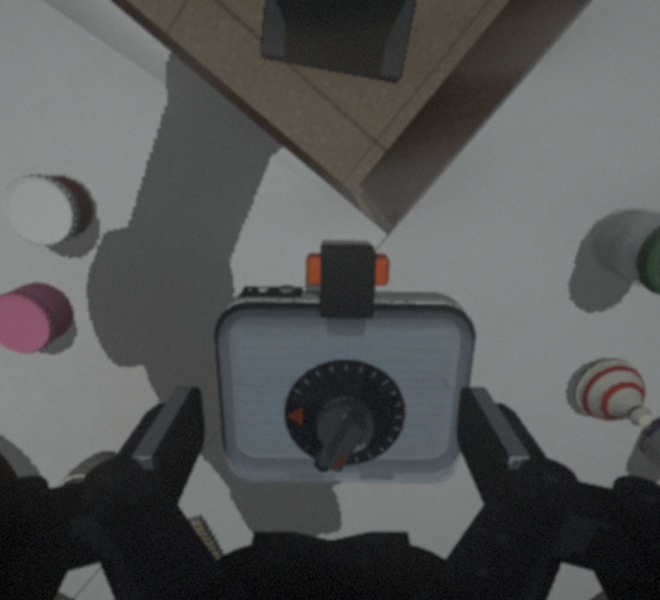

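```bash
python3 - <<'E'
from h import *
K,P=cam("top")
t=lambda u,v:(245+u/4,150+v/4)
d=np.load("pics/w2.npz");Kw,Pw=d['K'],d['P']
w=lambda u,v:(100+u/1.5,v/1.5)
for n,a,b in [("bl",(201,332),(382,270)),("br",(263,316),(314,270)),("housetop",(227,312),(348,279)),("FL",(95,308),(470,318)),("FR",(338,240),(222,318)),("dial",(191,180),(345,414)),("arrow",(241,167),(296,415))]:
    x,e=tri([ray(K,P,*t(*a)),ray(Kw,Pw,*w(*b))]);print(n,x.round(1),np.round(e,1),'w z68/84/92',onz(Kw,Pw,*w(*b),68).round(1),onz(Kw,Pw,*w(*b),84).round(1),onz(Kw,Pw,*w(*b),92).round(1))
d=np.load("pics/w1.npz")
for n,a,b in [("straw",(541,290),(292,143)),("ap_a",(675,131),(422,94)),("ap_b",(699,263),(383,176))]:
    x,e=tri([ray(K,P,*t(*a)),ray(d['K'],d['P'],*b)]);print(n,x.round(1),np.round(e,1),onz(d['K'],d['P'],*b,42).round(1))
E
```

```text
bl [439.8  84.5  95.6] [1.9 1.9] w z68/84/92 [445.1  90.2  68. ] [441.2  87.6  84. ] [439.2  86.4  92. ]
br [449.5  33.1  85.5] [1.7 1.7] w z68/84/92 [454.2  34.9  68. ] [449.9  34.8  84. ] [447.7  34.8  92. ]
housetop [458.5  62.5  66. ] [1.7 1.7] w z68/84/92 [457.2  63.9  68. ] [452.8  62.5  84. ] [450.6  61.8  92. ]
FL [473.9 170.   73.6] [1.4 1.4] w z68/84/92 [474.5 172.9  68. ] [469.3 166.6  84. ] [466.7 163.4  92. ]
FR [509.1 -37.9  65.8] [1.2 1.2] w z68/84/92 [508.8 -36.4  68. ] [502.  -33.3  84. ] [498.7 -31.8  92. ]
dial [568.3  78.5  95.4] [1.4 1.4] w z68/84/92 [585.4  83.8  68. ] [575.2  81.5  84. ] [570.1  80.3  92. ]
arrow [573.8  36.6  98.3] [2. 2.] w z68/84/92 [593.8  39.2  68. ] [583.2  38.9  84. ] [577.9  38.8  92. ]
straw [ 449.1 -205.8   39.1] [0.7 0.7] [ 449.9 -205.3   42. ]
ap_a [ 578.6 -350.1    9.2] [0.3 0.3] [ 573.9 -340.2   42. ]
ap_b [ 455.  -343.7   38.2] [0.7 0.7] [ 455.5 -341.8   42. ]
```

```bash
python3 - <<'E'
from h import *
goto([449,60,66],189.3)
E
```

```text
t units [-0.41  0.51  9.37] rot units [-0.01 -0.    0.04] yaw now -170.3
```

>>> carry_out(
  dr=[
    [0, 0, 0.04],
    [0, 0, 0],
    [0, 0, 0],
    [0, 0, 0],
    [0, 0, 0],
    [0, 0, 0],
    [0, 0, 0],
    [0, 0, 0],
  ],
  translation=[
    [-0.2, 0.25, 0.9],
    [-0.21, 0.26, 0.9],
    [0, 0, 0.9],
    [0, 0, 0.9],
    [0, 0, 0.9],
    [0, 0, 0.9],
    [0, 0, 0.9],
    [0, 0, 0.6],
  ],
  grip=[1, 1, 1, 1, 1, 1, 1, 1],
)

```text
time_s: 7.2
eef_pos: [449.4, 60.0, 127.1]
eef_rot: [-0.0, -0.075, 0.997, -0.0]
ft_force: [0.4, 0.2, 0.9]
grip_width: 85.6
finger_force: 0.0
```

```bash
python3 - <<'E'
from h import *
K,P,im=shot("w3");goto([449,60,66],189.3)
for a in [(449,60,68),(443.6,92.6,68),(454.4,27.4,68)]:print(proj(K,P,a))
cv2.imwrite("pics/w3c.png",cv2.resize(im[:,:,::-1][80:400,100:540],None,fx=1.5,fy=1.5,interpolation=cv2.INTER_CUBIC))
E
```

```text
t units [-0.01  0.01  2.4 ] rot units [-0.   -0.01 -0.08] yaw now -171.4
[319.76083266 230.05742574]
[368.95745556 229.40380095]
[270.6446389  230.70998195]
```

View pics/w3c.png

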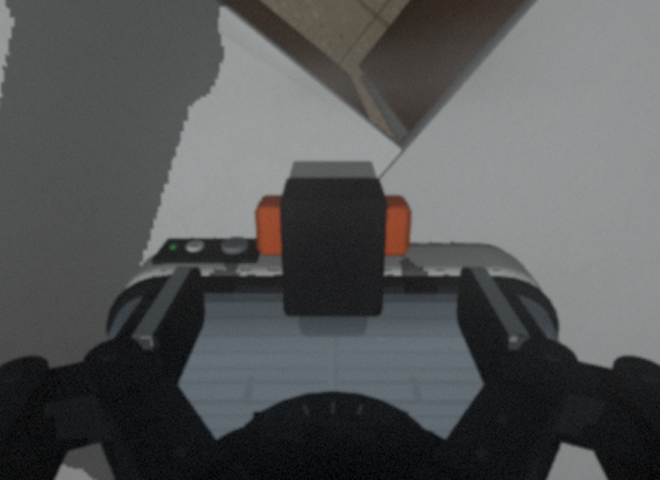

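>>> carry_out(
  dr=[
    [0, 0, -0.08],
    [0, 0, 0],
    [0, 0, 0],
    [0, 0, 0],
    [0, 0, 0],
    [0, 0, 0],
    [0, 0, 0],
    [0, 0, 0],
  ],
  translation=[
    [0, 0.06, 0.8],
    [0, 0, 0.8],
    [0, 0, 0.8],
    [0, 0, 0],
    [0, 0, 0],
    [0, 0, 0],
    [0, 0, 0],
    [0, 0, 0],
  ],
  grip=[1, 1, 1, 1, -1, -1, -1, -1],
  grip_force=30,
)

```text
time_s: 8.25
eef_pos: [450.4, 61.3, 69.2]
eef_rot: [0.001, -0.081, 0.997, -0.0]
ft_force: [-0.5, -1.7, 10.1]
grip_width: 47.0
finger_force: 31.4
```

>>> carry_out(
  dr=[
    [0, 0, 0],
    [0, 0, 0],
    [0, 0, 0],
    [0, 0, 0],
  ],
  translation=[
    [0, 0, 0],
    [0, 0, 0],
    [0, 0, 0],
    [0, 0, 0],
  ],
  grip=[-1, -1, -1, -1],
)

```text
time_s: 8.75
eef_pos: [450.4, 61.3, 69.2]
eef_rot: [0.001, -0.081, 0.997, -0.0]
ft_force: [-0.4, -0.9, 10.4]
grip_width: 47.1
finger_force: 31.4
```

```bash
cat > arc.py <<'E'
import numpy as np,sys
def rows(ths):
    p=np.array([[-210*np.cos(t)+18*np.sin(t),210*np.sin(t)+18*np.cos(t)] for t in ths])
    d=np.diff(p,axis=0)/25
    for i in range(0,len(d),8):print([[round(-a,2),0,round(-b,2)] for a,b in d[i:i+8]], round(ths[min(i+8,len(d))],3))
rows(eval(sys.argv[1]))
E
python3 arc.py "np.r_[0,.02,.05,np.linspace(.05,1.65,30)[1:],np.linspace(1.65,1.8,8)[1:]]"
```

```text
[[np.float64(-0.02), 0, np.float64(-0.17)], [np.float64(-0.03), 0, np.float64(-0.25)], [np.float64(-0.08), 0, np.float64(-0.46)], [np.float64(-0.1), 0, np.float64(-0.45)], [np.float64(-0.13), 0, np.float64(-0.45)], [np.float64(-0.15), 0, np.float64(-0.44)], [np.float64(-0.17), 0, np.float64(-0.43)], [np.float64(-0.2), 0, np.float64(-0.42)]] 0.381
[[np.float64(-0.22), 0, np.float64(-0.41)], [np.float64(-0.24), 0, np.float64(-0.4)], [np.float64(-0.26), 0, np.float64(-0.38)], [np.float64(-0.29), 0, np.float64(-0.37)], [np.float64(-0.3), 0, np.float64(-0.35)], [np.float64(-0.32), 0, np.float64(-0.33)], [np.float64(-0.34), 0, np.float64(-0.32)], [np.float64(-0.36), 0, np.float64(-0.3)]] 0.822
[[np.float64(-0.37), 0, np.float64(-0.28)], [np.float64(-0.39), 0, np.float64(-0.25)], [np.float64(-0.4), 0, np.float64(-0.23)], [np.float64(-0.41), 0, np.float64(-0.21)], [np.float64(-0.43), 0, np.float64(-0.19)], [np.float64(-0.44), 0, np.float64(-0.16)], [np.float64(-0.44), 0, np.float64(-0.14)], [np.float64(-0.45), 0, np.float64(-0.11)]] 1.264
[[np.float64(-0.46), 0, np.float64(-0.09)], [np.float64(-0.46), 0, np.float64(-0.06)], [np.float64(-0.46), 0, np.float64(-0.04)], [np.float64(-0.46), 0, np.float64(-0.01)], [np.float64(-0.46), 0, np.float64(0.01)], [np.float64(-0.46), 0, np.float64(0.04)], [np.float64(-0.46), 0, np.float64(0.06)], [np.float64(-0.18), 0, np.float64(0.03)]] 1.671
[[np.float64(-0.18), 0, np.float64(0.04)], [np.float64(-0.18), 0, np.float64(0.04)], [np.float64(-0.18), 0, np.float64(0.04)], [np.float64(-0.17), 0, np.float64(0.05)], [np.float64(-0.17), 0, np.float64(0.05)], [np.float64(-0.17), 0, np.float64(0.05)]] 1.8
```

>>> carry_out(
  dr=[
    [0, 0, 0],
    [0, 0, 0],
    [0, 0, 0],
    [0, 0, 0],
    [0, 0, 0],
    [0, 0, 0],
    [0, 0, 0],
    [0, 0, 0],
  ],
  translation=[
    [-0.02, 0, -0.27],
    [-0.03, 0, -0.25],
    [-0.08, 0, -0.46],
    [-0.1, 0, -0.45],
    [-0.13, 0, -0.45],
    [-0.15, 0, -0.44],
    [-0.17, 0, -0.43],
    [-0.2, 0, -0.42],
  ],
  grip=[-1, -1, -1, -1, -1, -1, -1, -1],
)

```text
time_s: 9.75
eef_pos: [471.0, 64.5, 147.5]
eef_rot: [-0.001, -0.081, 0.997, -0.0]
ft_force: [3.8, -3.4, -8.0]
grip_width: 47.0
finger_force: 32.1
```

>>> carry_out(
  dr=[
    [0, 0, 0],
    [0, 0, 0],
    [0, 0, 0],
    [0, 0, 0],
    [0, 0, 0],
    [0, 0, 0],
    [0, 0, 0],
    [0, 0, 0],
  ],
  translation=[
    [-0.22, 0, -0.41],
    [-0.24, 0, -0.4],
    [-0.26, 0, -0.38],
    [-0.29, 0, -0.37],
    [-0.3, 0, -0.35],
    [-0.32, 0, -0.33],
    [-0.34, 0, -0.32],
    [-0.36, 0, -0.3],
  ],
  grip=[-1, -1, -1, -1, -1, -1, -1, -1],
)

```text
time_s: 10.75
eef_pos: [527.8, 73.0, 218.4]
eef_rot: [-0.002, -0.081, 0.997, -0.001]
ft_force: [0.6, -6.7, -6.6]
grip_width: 47.2
finger_force: 31.9
```

>>> carry_out(
  dr=[
    [0, 0, 0],
    [0, 0, 0],
    [0, 0, 0],
    [0, 0, 0],
    [0, 0, 0],
    [0, 0, 0],
    [0, 0, 0],
    [0, 0, 0],
  ],
  translation=[
    [-0.37, 0, -0.28],
    [-0.39, 0, -0.25],
    [-0.4, 0, -0.23],
    [-0.41, 0, -0.21],
    [-0.43, 0, -0.19],
    [-0.44, 0, -0.16],
    [-0.44, 0, -0.14],
    [-0.45, 0, -0.11],
  ],
  grip=[-1, -1, -1, -1, -1, -1, -1, -1],
)

```text
time_s: 11.75
eef_pos: [610.3, 85.5, 258.2]
eef_rot: [-0.001, -0.081, 0.997, -0.002]
ft_force: [-2.9, -10.0, 0.8]
grip_width: 47.2
finger_force: 32.1
```

>>> carry_out(
  dr=[
    [0, 0, 0],
    [0, 0, 0],
    [0, 0, 0],
    [0, 0, 0],
    [0, 0, 0],
    [0, 0, 0],
    [0, 0, 0],
    [0, 0, 0],
  ],
  translation=[
    [-0.46, -0.04, -0.09],
    [-0.46, -0.04, -0.06],
    [-0.46, -0.02, -0.04],
    [-0.46, -0.02, -0.01],
    [-0.46, -0.02, 0.01],
    [-0.46, -0.01, 0.04],
    [-0.46, -0.01, 0.06],
    [-0.18, 0, 0.03],
  ],
  grip=[-1, -1, -1, -1, -1, -1, -1, -1],
)

```text
time_s: 12.75
eef_pos: [696.5, 98.3, 260.1]
eef_rot: [0.001, -0.081, 0.997, 0.0]
ft_force: [-0.9, -3.7, 5.8]
grip_width: 46.7
finger_force: 32.3
```

>>> carry_out(
  dr=[
    [0, 0, 0],
    [0, 0, 0],
    [0, 0, 0],
    [0, 0, 0],
  ],
  translation=[
    [-0.18, 0, 0.04],
    [-0.18, 0, 0.04],
    [-0.18, 0, 0.04],
    [0, 0, 0],
  ],
  grip=[-1, -1, -1, -1],
)

```text
time_s: 13.25
eef_pos: [710.1, 100.3, 257.1]
eef_rot: [0.001, -0.081, 0.997, 0.0]
ft_force: [2.8, -2.4, 3.9]
grip_width: 47.0
finger_force: 32.5
```

>>> carry_out(
  dr=[
    [0, 0, 0],
    [0, 0, 0],
    [0, 0, 0],
    [0, 0, 0],
    [0, 0, 0],
    [0, 0, 0],
    [0, 0, 0],
    [0, 0, 0],
  ],
  translation=[
    [-0.1, 0, 0.03],
    [-0.1, 0, 0.03],
    [-0.1, 0, 0.03],
    [-0.08, 0, 0.03],
    [-0.08, 0, 0.02],
    [-0.06, 0, 0.02],
    [0, 0, 0],
    [0, 0, 0],
  ],
  grip=[-1, -1, -1, -1, -1, -1, -1, -1],
)

```text
time_s: 14.25
eef_pos: [722.6, 102.2, 253.4]
eef_rot: [0.001, -0.081, 0.997, 0.0]
ft_force: [1.6, -3.9, 6.2]
grip_width: 46.8
finger_force: 32.7
```

>>> carry_out(
  dr=[
    [0, 0, 0],
    [0, 0, 0],
    [0, 0, 0],
    [0, 0, 0],
    [0, 0, 0],
    [0, 0, 0],
  ],
  translation=[
    [-0.05, 0, 0.02],
    [-0.05, 0, 0.02],
    [-0.05, 0, 0.01],
    [-0.05, 0, 0.01],
    [0, 0, 0],
    [0, 0, 0],
  ],
  grip=[-1, -1, -1, -1, -1, -1],
)

```text
time_s: 15.0
eef_pos: [727.4, 102.9, 251.8]
eef_rot: [0.001, -0.081, 0.997, 0.0]
ft_force: [0.4, -5.0, 6.5]
grip_width: 46.9
finger_force: 32.7
```

>>> carry_out(
  dr=[
    [0, 0, 0],
    [0, 0, 0],
    [0, 0, 0],
    [0, 0, 0],
    [0, 0, 0],
    [0, 0, 0],
  ],
  translation=[
    [-0.05, 0, 0.02],
    [-0.05, 0, 0.02],
    [-0.05, 0, 0.02],
    [-0.05, 0, 0.02],
    [0, 0, 0],
    [0, 0, 0],
  ],
  grip=[-1, -1, -1, -1, -1, -1],
)

```text
time_s: 15.75
eef_pos: [730.8, 103.4, 250.5]
eef_rot: [-0.0, -0.081, 0.997, -0.0]
ft_force: [-6.5, -6.6, 11.0]
grip_width: 47.1
finger_force: 32.7
```

```bash
python3 - <<'E'
from h import *
K,P=cam("scene");im=manip.get_image("scene")
cv2.imwrite("pics/sc2.png",cv2.resize(im[:,:,::-1][80:280,200:460],None,fx=3,fy=3,interpolation=cv2.INTER_CUBIC))
print(manip.get_state()['qpos'].round(2))
E
```

```text
[ 0.21  0.81 -0.92  1.13  0.62  1.46  1.14]
```

View pics/sc2.png

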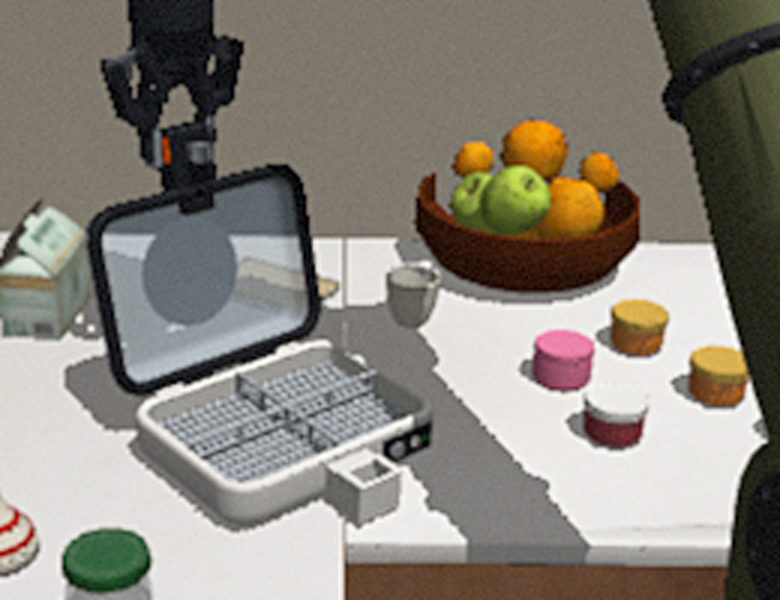

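>>> carry_out(
  dr=[
    [0, 0, 0],
    [0, 0, 0],
    [0, 0, 0],
    [0, 0, 0],
    [0, 0, 0],
    [0, 0, 0],
    [0, 0, 0],
    [0, 0, 0],
  ],
  translation=[
    [0.1, 0, 0],
    [0, 0, 0],
    [0, 0, 0],
    [0, 0, -0.4],
    [0, 0, -0.8],
    [0, 0, -0.8],
    [0, 0, -0.8],
    [0, 0, -0.8],
  ],
  grip=[-1, 1, 1, 1, 1, 1, 1, 1],
)

```text
time_s: 16.8
eef_pos: [728.8, 104.2, 340.4]
eef_rot: [0.0, -0.082, 0.997, 0.001]
ft_force: [-0.4, -0.3, -0.2]
grip_width: 85.6
finger_force: 0.0
```

>>> carry_out(
  dr=[
    [0, 0, 0],
    [0, 0, 0],
    [0, 0, 0],
    [0, 0, 0],
    [0, 0, 0],
    [0, 0, 0],
    [0, 0, 0],
    [0, 0, 0],
  ],
  translation=[
    [0.5, -0.92, 0],
    [0.5, -0.92, 0],
    [0.5, -0.92, 0],
    [0.5, -0.92, 0],
    [0.5, -0.92, 0],
    [0.5, -0.92, 0],
    [0.5, -0.92, 0],
    [0.5, -0.92, 0],
  ],
  grip=[1, 1, 1, 1, 1, 1, 1, 1],
)

```text
time_s: 17.8
eef_pos: [659.9, -94.4, 339.8]
eef_rot: [0.0, -0.082, 0.997, 0.0]
ft_force: [0.2, -1.6, -0.8]
grip_width: 85.2
finger_force: 0.0
```

```bash
python3 - <<'E'
from h import *
K,P,im=shot("w4")
t=manip.get_image("top");cv2.imwrite("pics/top4.png",t[:,:,::-1])
sc=manip.get_image("scene");cv2.imwrite("pics/sc4.png",sc[:,:,::-1])
a=cv2.resize(im[:,:,::-1],(640,400))
b=cv2.resize(t[:,:,::-1][150:250,245:345],(400,400),interpolation=cv2.INTER_CUBIC)
c=cv2.resize(sc[:,:,::-1][185:265,240:350],(400,291),interpolation=cv2.INTER_CUBIC)
A=np.zeros((600,800,3),np.uint8)
A[:400,:400]=b;A[:291,400:800]=c
A[291:600,400:800]=cv2.resize(a,(400,250))[0:250,:].repeat(1,0)[:309] if 0 else np.pad(cv2.resize(a,(400,250)),((0,59),(0,0),(0,0)))
cv2.imwrite("pics/m4.png",A)
print(manip.get_state()['qpos'].round(2),manip.get_state()['eef_pos'])
E
```

```text
[ 0.58  0.66 -0.98  1.21  0.53  1.54  1.42] [660.09038609 -95.51690196 339.47909044]
```

View pics/m4.png

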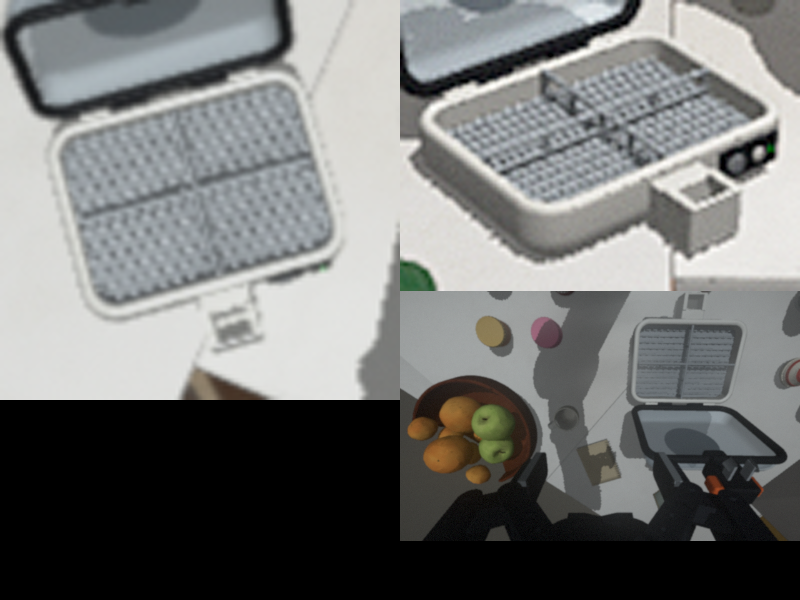

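```bash
python3 - <<'E'
from h import *
K,P=cam("top");K2,P2=cam("scene");d=np.load("pics/w4.npz");K3,P3=d['K'],d['P']
t=lambda u,v:(245+u/4,150+v/4)
r=[ray(K,P,*t(196,184)),ray(K2,P2,297.2,219.9),ray(K3,P3,456,120)]
x,e=tri(r);print("centre",x.round(1),np.round(e,1))
for k,p,(u,v) in((K,P,t(196,184)),(K2,P2,(297.2,219.9)),(K3,P3,(456,120))):print(onz(k,p,u,v,51).round(1))
f=lambda a,b,z:(lambda q:np.degrees(np.arctan2(q[1],q[0])).round(1))(onz(K,P,*t(*a),z)-onz(K,P,*t(*b),z))
print(f((312,155),(80,215),45)+90,f((180,112),(220,268),45),f((342,235),(90,312),48)+90)
# jars
im=cv2.imread("pics/top4.png");h=cv2.cvtColor(im,cv2.COLOR_BGR2HSV)
m=cv2.inRange(h,(15,80,60),(30,255,255));n,l,st,c=cv2.connectedComponentsWithStats(m)
for i in range(1,n):
    if 60<st[i,4]<500 and 360<c[i][0]<450 and c[i][1]>150:print(c[i],st[i,4],onz(K,P,*c[i],42).round(1))
E
```

```text
centre [573.6  76.9  38.2] [3.8 5.8 5.3]
[574.4  75.   51. ]
[547.5  85.4  51. ]
[574.   76.9  51. ]
7.700000000000003 7.6 10.099999999999994
```

>>> carry_out(
  dr=[
    [0, 0, 0],
    [0, 0, 0],
    [0, 0, 0],
    [0, 0, 0],
    [0, 0, 0],
    [0, 0, 0],
    [0, 0, 0],
    [0, 0, 0],
  ],
  translation=[
    [0.5, -0.92, 0.4],
    [0.5, -0.92, 0.5],
    [0.5, -0.92, 0.6],
    [0.5, -0.92, 0.7],
    [0.5, -0.92, 0.7],
    [0.5, -0.92, 0.7],
    [0.5, -0.92, 0.7],
    [0.5, -0.92, 0.7],
  ],
  grip=[1, 1, 1, 1, 1, 1, 1, 1],
)

```text
time_s: 18.95
eef_pos: [592.0, -291.6, 213.7]
eef_rot: [0.001, -0.083, 0.997, 0.0]
ft_force: [0.8, 0.0, -0.8]
grip_width: 85.6
finger_force: 0.0
```

>>> carry_out(
  dr=[
    [0, 0, 0],
    [0, 0, 0],
    [0, 0, 0],
  ],
  translation=[
    [0.5, -0.92, 0.6],
    [0.48, -0.88, 0],
    [0, 0, 0],
  ],
  grip=[1, 1, 1],
)

```text
time_s: 19.32
eef_pos: [573.4, -343.5, 197.9]
eef_rot: [-0.0, -0.079, 0.997, -0.0]
ft_force: [0.1, 0.6, -0.2]
grip_width: 85.4
finger_force: 0.0
```

```bash
cat >> h.py <<'E'
def jars(im,K,P,lo,hi,z=42,box=(250,750,-500,0)):
    h=cv2.cvtColor(im,cv2.COLOR_RGB2HSV);m=cv2.inRange(h,lo,hi)
    m=cv2.morphologyEx(m,cv2.MORPH_OPEN,np.ones((3,3)))
    n,l,st,c=cv2.connectedComponentsWithStats(m)
    for i in range(1,n):
        x=onz(K,P,*c[i],z)
        if st[i,4]>80 and box[0]<x[0]<box[1] and box[2]<x[1]<box[3]:print(c[i].round(1),st[i,:5],x.round(1),'hsv',h[int(c[i][1]),int(c[i][0])])
E
python3 - <<'E'
from h import *
K,P,im=shot("w5");print(manip.get_state()['eef_pos'])
print('gold');jars(im,K,P,(12,90,60),(32,255,255))
t=manip.get_image("top");K,P=cam("top");print('top gold');jars(t,K,P,(12,70,40),(32,255,255))
for x in [(574,-341,42),(455.5,-343,42),(449,-205,42)]:print(proj(K,P,x).round(),cv2.cvtColor(t,cv2.COLOR_RGB2HSV)[tuple(proj(K,P,x).astype(int)[::-1])])
E
```

```text
[ 574.23646588 -341.41450124  198.41624909]
gold
[353.5  80.1] [335  68  37  26 334] [ 470.5 -330.2   42. ] hsv [20 92 61]
top gold
[412.9 182.8] [405 175  17  17 225] [ 571.9 -339.3   42. ] hsv [ 21 128 100]
[419.2 215.3] [411 207  18  17 234] [ 456.3 -341.9   42. ] hsv [ 21 130 100]
[413. 182.] [ 20 125 102]
[420. 216.] [ 21 130 100]
[380. 222.] [ 38   5 212]
```

```bash
python3 - <<'E'
from h import *
im=cv2.imread("pics/w5.png")[:,:,::-1].copy();d=np.load("pics/w5.npz");K,P=d['K'],d['P']
print(proj(K,P,(573,-340,42)))
jars(im,K,P,(12,90,20),(32,255,255))
goto([573,-340,41],189.3)
E
```

```text
[323.38625692 189.48948073]
[353.5  80.5] [335  68  37  26 396] [ 470.8 -330.1   42. ] hsv [20 92 61]
[328.8 190.4] [ 304  164   48   52 1638] [ 573.1 -334.6   42. ] hsv [21 99 62]
t units [0.07 0.01 6.31] rot units [0.01 0.01 0.01] yaw now -170.6
```

>>> carry_out(
  dr=[
    [0, 0, 0],
    [0, 0, 0],
    [0, 0, 0],
    [0, 0, 0],
    [0, 0, 0],
    [0, 0, 0],
    [0, 0, 0],
    [0, 0, 0],
  ],
  translation=[
    [0.04, 0.1, 0.8],
    [0, 0, 0.9],
    [0, 0, 0.9],
    [0, 0, 0.9],
    [0, 0, 0.9],
    [0, 0, 0.8],
    [0, 0, 0.7],
    [0, 0, 0.5],
  ],
  grip=[1, 1, 1, 1, 1, 1, 1, 1],
)

```text
time_s: 20.42
eef_pos: [573.0, -338.2, 37.6]
eef_rot: [-0.0, -0.081, 0.997, 0.0]
ft_force: [0.2, -0.2, 0.6]
grip_width: 85.2
finger_force: 0.0
```

>>> carry_out(
  dr=[
    [0, 0, 0],
    [0, 0, 0],
    [0, 0, 0],
    [0, 0, 0],
  ],
  translation=[
    [0, 0, 0],
    [0, 0, 0],
    [0, 0, 0],
    [0, 0, 0],
  ],
  grip=[-1, -1, -1, -1],
  grip_force=30,
)

```text
time_s: 20.92
eef_pos: [573.3, -338.4, 39.3]
eef_rot: [0.0, -0.081, 0.997, -0.0]
ft_force: [-0.1, -0.1, 1.6]
grip_width: 58.8
finger_force: 32.8
```

>>> carry_out(
  dr=[
    [0, 0, 0],
    [0, 0, 0],
    [0, 0, 0],
    [0, 0, 0],
    [0, 0, 0],
    [0, 0, 0],
    [0, 0, 0],
    [0, 0, 0],
  ],
  translation=[
    [0, 0, -0.4],
    [0, 0, -0.8],
    [0, 0, -0.9],
    [0, 0, -0.9],
    [0, 0, -0.9],
    [0, 0, -0.9],
    [-0.27, 0.89, -0.2],
    [-0.27, 0.89, 0],
  ],
  grip=[-1, -1, -1, -1, -1, -1, -1, -1],
)

```text
time_s: 21.92
eef_pos: [579.5, -290.3, 164.7]
eef_rot: [0.0, -0.082, 0.997, 0.0]
ft_force: [0.1, -0.4, -1.3]
grip_width: 58.8
finger_force: 32.8
```

>>> carry_out(
  dr=[
    [0, 0, 0],
    [0, 0, 0],
    [0, 0, 0],
    [0, 0, 0],
    [0, 0, 0],
    [0, 0, 0],
    [0, 0, 0],
    [0, 0, 0],
  ],
  translation=[
    [-0.27, 0.89, 0],
    [-0.27, 0.89, 0],
    [-0.27, 0.89, 0],
    [-0.27, 0.89, 0],
    [-0.27, 0.89, 0],
    [-0.27, 0.89, 0],
    [-0.27, 0.89, 0],
    [-0.27, 0.89, 0],
  ],
  grip=[-1, -1, -1, -1, -1, -1, -1, -1],
)

```text
time_s: 22.92
eef_pos: [603.1, -105.4, 163.9]
eef_rot: [-0.0, -0.082, 0.997, 0.0]
ft_force: [-0.4, 1.2, -1.6]
grip_width: 58.6
finger_force: 32.8
```

>>> carry_out(
  dr=[
    [0, 0, 0],
    [0, 0, 0],
    [0, 0, 0],
    [0, 0, 0],
    [0, 0, 0],
    [0, 0, 0],
    [0, 0, 0],
  ],
  translation=[
    [-0.27, 0.89, 0],
    [-0.27, 0.89, 0],
    [-0.27, 0.89, 0],
    [-0.27, 0.89, 0],
    [-0.27, 0.89, 0],
    [0, 0, 0],
    [0, 0, 0],
  ],
  grip=[-1, -1, -1, -1, -1, -1, -1],
)

```text
time_s: 23.8
eef_pos: [618.3, 7.4, 163.7]
eef_rot: [-0.0, -0.082, 0.997, -0.0]
ft_force: [-0.4, -0.5, -1.5]
grip_width: 58.8
finger_force: 32.7
```

```bash
python3 - <<'E'
from h import *
K,P,im=shot("w6");s=manip.get_state();print(s['eef_pos'],s['grip_width'],s['qpos'].round(2))
cv2.imwrite("pics/w6c.png",cv2.resize(im[:,:,::-1][0:300,160:600],None,fx=1.8,fy=1.8,interpolation=cv2.INTER_CUBIC)[:540,:792])
E
```

```text
[618.42566151   6.80463697 163.60552779] 59.09179306294814 [ 0.47  0.71 -0.93  1.63  0.62  1.12  1.11]
```

View pics/w6c.png

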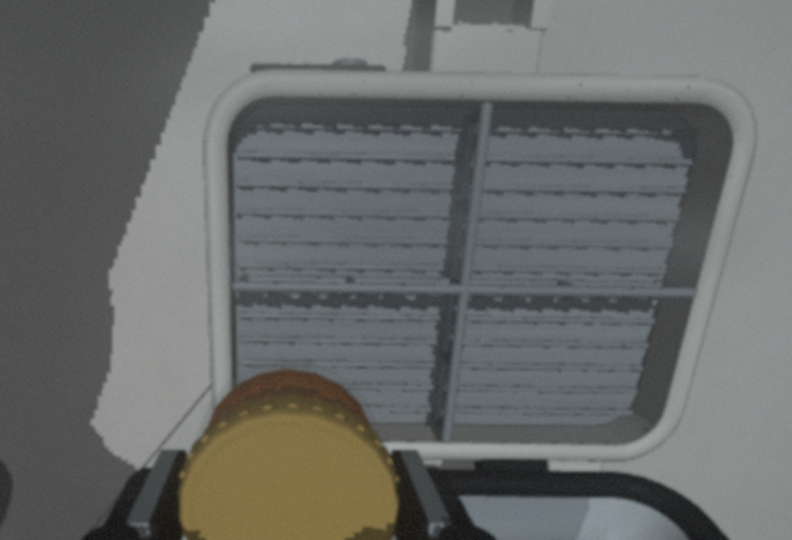

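```bash
python3 - <<'E'
from h import *
d=np.load("pics/w6.npz");K,P=d['K'],d['P']
f=lambda u,v,z=50:onz(K,P,160+u/1.8,v/1.8,z)[:2]
c=f(462,291,52);print("cross",c.round(1))
A=lambda q:np.degrees(np.arctan2(q[1],q[0])).round(2)
print("yaw x-hoop",A(f(447,440,52)-f(487,103,52)),"y-hoop",A(f(235,288,52)-f(695,294,52))+90, "front rim",A(f(250,72)-f(690,80))+90,"back rim",A(f(400,458)-f(620,458))+90)
print("hoop ends",f(487,103,52).round(1),f(447,440,52).round(1),f(695,294,52).round(1),f(235,288,52).round(1))
y=np.radians(9);print("handle-derived centre",c-np.array([450.4,61.3]))
for n,a,b in(("1",-40,54),("2",-40,-54),("3",40,54),("4",40,-54)):
    print(n,(c+[a*np.cos(y)-b*np.sin(y),a*np.sin(y)+b*np.cos(y)]).round(1))
E
```

```text
cross [569.9  78. ]
yaw x-hoop 8.72 y-hoop 8.61 front rim 8.430000000000007 back rim 9.370000000000005
hoop ends [494.6  67.7] [642.6  90.4] [554.3 180.8] [585.  -21.8]
handle-derived centre [119.46431013  16.72009467]
1 [521.9 125.1]
2 [538.8  18.4]
3 [600.9 137.6]
4 [617.8  30.9]
```

```bash
python3 - <<'E'
from h import *
d=np.load("pics/w6.npz");K,P=d['K'],d['P']
print("cap edge far pt", onz(K,P,160+290/1.8,412/1.8,167).round(1), onz(K,P,160+180/1.8,495/1.8,167).round(1),onz(K,P,160+398/1.8,495/1.8,167).round(1))
goto([617.4,31.5,72],188.7)
E
```

```text
cap edge far pt [589.2   3.3 167. ] [617.1 -21.  167. ] [607.8  34.8 167. ]
t units [-0.12  0.98  3.66] rot units [-0.   -0.01  0.07] yaw now -170.7
```

>>> carry_out(
  dr=[
    [0, 0, 0.07],
    [0, 0, 0],
    [0, 0, 0],
    [0, 0, 0],
    [0, 0, 0],
    [0, 0, 0],
    [0, 0, 0],
    [0, 0, 0],
  ],
  translation=[
    [-0.06, 0.5, 0],
    [-0.06, 0.48, 0.3],
    [0, 0, 0.7],
    [0, 0, 0.8],
    [0, 0, 0.8],
    [0, 0, 0.6],
    [0, 0, 0.3],
    [0, 0, 0.16],
  ],
  grip=[-1, -1, -1, -1, -1, -1, -1, -1],
)

```text
time_s: 24.85
eef_pos: [618.0, 32.2, 71.9]
eef_rot: [-0.0, -0.076, 0.997, 0.0]
ft_force: [-0.1, 0.7, -0.3]
grip_width: 58.8
finger_force: 32.8
```

>>> carry_out(
  dr=[
    [0, 0, 0],
    [0, 0, 0],
    [0, 0, 0],
    [0, 0, 0],
  ],
  translation=[
    [0, 0, 0.06],
    [0, 0, 0.06],
    [0, 0, 0],
    [0, 0, 0],
  ],
  grip=[-1, -1, -1, -1],
)

```text
time_s: 25.35
eef_pos: [618.0, 32.2, 69.6]
eef_rot: [0.0, -0.076, 0.997, -0.0]
ft_force: [0.0, 0.4, -1.5]
grip_width: 59.1
finger_force: 32.8
```

>>> carry_out(
  dr=[
    [0, 0, 0],
    [0, 0, 0],
    [0, 0, 0],
    [0, 0, 0],
    [0, 0, 0],
    [0, 0, 0],
    [0, 0, 0],
    [0, 0, 0],
  ],
  translation=[
    [0, 0, 0.04],
    [0, 0, 0],
    [0, 0, 0],
    [0, 0, 0],
    [0, 0, -0.3],
    [0, 0, -0.7],
    [0, 0, -0.9],
    [0, 0, -0.9],
  ],
  grip=[-1, -1, 0.6, 0.6, 0.6, 0.6, 0.6, 0.6],
)

```text
time_s: 26.35
eef_pos: [618.1, 32.4, 140.3]
eef_rot: [0.0, -0.076, 0.997, 0.0]
ft_force: [0.4, 0.5, 0.5]
grip_width: 68.5
finger_force: 0.0
```

```bash
python3 - <<'E'
from h import *
K,P,im=shot("w7");s=manip.get_state();print(s['eef_pos'],s['grip_width'])
t=manip.get_image("top");cv2.imwrite("pics/top7.png",t[:,:,::-1]);K2,P2=cam("top");jars(t,K2,P2,(12,70,40),(32,255,255))
K3,P3=cam("scene");sc=manip.get_image("scene");cv2.imwrite("pics/sc7.png",sc[:,:,::-1])
jars(sc,K3,P3,(12,70,40),(32,255,255));print('red');jars(sc,K3,P3,(170,90,30),(180,255,255),20)
jars(im,K,P,(12,80,30),(32,255,255),72,(500,700,-50,200))
goto([456,-342,170],188.7)
E
```

```text
[619.35827707  33.1163835  143.35102256] 68.81959501331616
[439.2 204.4] [430 195  20  20 325] [ 439.1 -320.9   42. ] hsv [ 21 156 185]
red
[319.6 219. ] [ 278  176   84   85 5384] [613.7  31.7  72. ] hsv [ 21 118 134]
t units [  8.71 -13.82  -1.21] rot units [-0.    0.02  0.  ] yaw now -171.3
```

>>> carry_out(
  dr=[
    [0, 0, 0],
    [0, 0, 0],
    [0, 0, 0],
    [0, 0, 0],
    [0, 0, 0],
    [0, 0, 0],
    [0, 0, 0],
    [0, 0, 0],
  ],
  translation=[
    [0.54, -0.86, -0.2],
    [0.54, -0.86, -0.2],
    [0.54, -0.86, -0.2],
    [0.54, -0.86, -0.2],
    [0.54, -0.86, -0.2],
    [0.54, -0.86, -0.1],
    [0.54, -0.86, 0],
    [0.54, -0.86, 0],
  ],
  grip=[0.6, 0.6, 1, 1, 1, 1, 1, 1],
)

```text
time_s: 27.5
eef_pos: [536.6, -155.1, 165.4]
eef_rot: [-0.0, -0.076, 0.997, 0.0]
ft_force: [0.4, 0.3, 0.1]
grip_width: 85.5
finger_force: 0.0
```

>>> carry_out(
  dr=[
    [0, 0, 0],
    [0, 0, 0],
    [0, 0, 0],
    [0, 0, 0],
    [0, 0, 0],
    [0, 0, 0],
    [0, 0, 0],
    [0, 0, 0],
  ],
  translation=[
    [0.54, -0.86, 0],
    [0.54, -0.86, 0],
    [0.54, -0.86, 0],
    [0.54, -0.86, 0],
    [0.54, -0.86, 0],
    [0.54, -0.86, 0],
    [0.54, -0.86, 0],
    [0.54, -0.86, 0],
  ],
  grip=[1, 1, 1, 1, 1, 1, 1, 1],
)

```text
time_s: 28.5
eef_pos: [456.0, -341.4, 165.3]
eef_rot: [-0.0, -0.076, 0.997, 0.0]
ft_force: [0.3, 0.2, 0.5]
grip_width: 85.6
finger_force: 0.0
```

```bash
python3 - <<'E'
from h import *
K,P,im=shot("w8");s=manip.get_state();print(s['eef_pos'],s['grip_width'],s['qpos'].round(2))
jars(im,K,P,(12,80,20),(32,255,255))
t=manip.get_image("top");cv2.imwrite("pics/top8.png",t[:,:,::-1]);K2,P2=cam("top");print('top');jars(t,K2,P2,(12,60,30),(32,255,255))
E
```

```text
[ 453.97665765 -345.39211211  164.67797198] 85.42301431598449 [ 1.2   0.67 -1.    1.76  0.64  1.07  1.7 ]
[319.3 197.8] [ 286  167   65   62 3040] [ 454. -342.   42.] hsv [23 99 62]
top
[419.8 218.3] [411 213  18  11 146] [ 446.  -342.2   42. ] hsv [ 22 126 101]
```

>>> carry_out(
  dr=[
    [0, 0, 0],
    [0, 0, 0],
    [0, 0, 0],
    [0, 0, 0],
    [0, 0, 0],
    [0, 0, 0],
    [0, 0, 0],
    [0, 0, 0],
  ],
  translation=[
    [0.0, 0.04, 0.8],
    [0, 0, 0.8],
    [0, 0, 0.8],
    [0, 0, 0.8],
    [0, 0, 0.7],
    [0, 0, 0.6],
    [0, 0, 0.4],
    [0, 0, 0.16],
  ],
  grip=[1, 1, 1, 1, 1, 1, 1, 1],
)

```text
time_s: 29.6
eef_pos: [456.5, -339.6, 38.7]
eef_rot: [-0.0, -0.076, 0.997, 0.0]
ft_force: [-0.6, 0.2, 0.7]
grip_width: 85.6
finger_force: 0.0
```

>>> carry_out(
  dr=[
    [0, 0, 0],
    [0, 0, 0],
    [0, 0, 0],
    [0, 0, 0],
  ],
  translation=[
    [0, 0, 0],
    [0, 0, 0],
    [0, 0, 0],
    [0, 0, 0],
  ],
  grip=[-1, -1, -1, -1],
)

```text
time_s: 30.1
eef_pos: [457.0, -340.1, 40.1]
eef_rot: [0.0, -0.076, 0.997, -0.001]
ft_force: [-0.1, -0.7, 5.8]
grip_width: 58.7
finger_force: 32.7
```

```bash
python3 - <<'E'
from h import *
s=manip.get_state();print(s['eef_pos'],s['grip_width'])
goto([538.4,19.4,160],188.7)
E
```

```text
[ 456.99130406 -340.05629492   40.0929084 ] 58.68622052013846
t units [-5.41 13.71 -4.81] rot units [-0.01  0.01  0.  ] yaw now -171.3
```

>>> carry_out(
  dr=[
    [0, 0, 0],
    [0, 0, 0],
    [0, 0, 0],
    [0, 0, 0],
    [0, 0, 0],
    [0, 0, 0],
    [0, 0, 0],
    [0, 0, 0],
  ],
  translation=[
    [0, 0, -0.4],
    [0, 0, -0.8],
    [0, 0, -0.9],
    [0, 0, -0.9],
    [-0.36, 0.91, -0.9],
    [-0.36, 0.91, -0.8],
    [-0.36, 0.91, 0],
    [-0.36, 0.91, 0],
  ],
  grip=[-1, -1, -1, -1, -1, -1, -1, -1],
)

```text
time_s: 31.1
eef_pos: [478.7, -242.6, 158.1]
eef_rot: [0.0, -0.077, 0.997, -0.0]
ft_force: [0.8, 0.2, -1.5]
grip_width: 59.2
finger_force: 33.0
```

>>> carry_out(
  dr=[
    [0, 0, 0],
    [0, 0, 0],
    [0, 0, 0],
    [0, 0, 0],
    [0, 0, 0],
    [0, 0, 0],
    [0, 0, 0],
    [0, 0, 0],
  ],
  translation=[
    [-0.36, 0.91, 0],
    [-0.36, 0.91, 0],
    [-0.36, 0.91, 0],
    [-0.36, 0.91, 0],
    [-0.36, 0.91, 0],
    [-0.36, 0.91, 0],
    [-0.36, 0.91, 0],
    [-0.36, 0.91, 0],
  ],
  grip=[-1, -1, -1, -1, -1, -1, -1, -1],
)

```text
time_s: 32.1
eef_pos: [521.7, -51.6, 157.8]
eef_rot: [0.0, -0.077, 0.997, -0.0]
ft_force: [0.4, -0.1, -1.1]
grip_width: 58.6
finger_force: 33.0
```

>>> carry_out(
  dr=[
    [0, 0, 0],
    [0, 0, 0],
    [0, 0, 0],
    [0, 0, 0],
    [0, 0, 0],
  ],
  translation=[
    [-0.36, 0.91, 0],
    [-0.36, 0.91, 0],
    [-0.36, 0.91, 0],
    [0, 0, 0],
    [0, 0, 0],
  ],
  grip=[-1, -1, -1, -1, -1],
)

```text
time_s: 32.72
eef_pos: [537.8, 18.0, 157.1]
eef_rot: [-0.0, -0.077, 0.997, -0.0]
ft_force: [0.5, -0.5, -1.6]
grip_width: 59.0
finger_force: 33.0
```

```bash
python3 - <<'E'
from h import *
s=manip.get_state();print(s['eef_pos'],s['grip_width'],s['qpos'].round(2))
K,P,im=shot("w9")
h=cv2.cvtColor(im,cv2.COLOR_RGB2HSV);z=s['eef_pos'][2]+3
# cap extents
m=cv2.inRange(h,(12,80,20),(32,255,255));n,l,st,c=cv2.connectedComponentsWithStats(m)
for i in range(1,n):
    if st[i,4]>1500: print(st[i],c[i],onz(K,P,*c[i],z).round(1))
goto([538.4,19.4,73],188.7)
E
```

```text
[537.76138001  17.9999558  157.13784253] 59.04126445046521 [ 0.52  0.62 -0.96  1.85  0.6   0.99  1.03]
[  256   202   128   140 12054] [320.04562801 268.80272109] [528.8  16.8 160.1]
t units [-0.04  0.08  3.36] rot units [-0.01 -0.    0.  ] yaw now -171.3
```

>>> carry_out(
  dr=[
    [0, 0, 0],
    [0, 0, 0],
    [0, 0, 0],
    [0, 0, 0],
    [0, 0, 0],
    [0, 0, 0],
    [0, 0, 0],
    [0, 0, 0],
  ],
  translation=[
    [-0.06, 0.08, 0.3],
    [0, 0, 0.7],
    [0, 0, 0.8],
    [0, 0, 0.8],
    [0, 0, 0.5],
    [0, 0, 0.24],
    [0, 0, 0.06],
    [0, 0, 0.06],
  ],
  grip=[-1, -1, -1, -1, -1, -1, -1, -1],
)

```text
time_s: 33.78
eef_pos: [539.6, 20.5, 70.7]
eef_rot: [0.0, -0.076, 0.997, 0.0]
ft_force: [0.3, 0.1, -1.6]
grip_width: 59.2
finger_force: 33.0
```

>>> carry_out(
  dr=[
    [0, 0, 0],
    [0, 0, 0],
  ],
  translation=[
    [0, 0, 0.04],
    [0, 0, 0],
  ],
  grip=[-1, -1],
)

```text
time_s: 34.02
eef_pos: [539.6, 20.4, 70.1]
eef_rot: [0.001, -0.076, 0.997, -0.0]
ft_force: [-1.5, 0.1, 5.6]
grip_width: 58.8
finger_force: 33.6
```

Contact made. Release, lift, go on to the strawberry jar.

>>> carry_out(
  dr=[
    [0, 0, 0],
    [0, 0, 0],
    [0, 0, 0],
    [0, 0, 0],
    [0, 0, 0],
    [0, 0, 0],
    [0, 0, 0],
    [0, 0, 0],
  ],
  translation=[
    [0, 0, 0],
    [0, 0, 0],
    [0, 0, -0.3],
    [0, 0, -0.7],
    [0, 0, -0.9],
    [0, 0, -0.9],
    [0, 0, -0.9],
    [0, 0, -0.3],
  ],
  grip=[0.6, 0.6, 0.6, 0.6, 0.6, 0.6, 0.8, 1],
)

```text
time_s: 35.02
eef_pos: [540.0, 20.7, 171.5]
eef_rot: [0.001, -0.076, 0.997, 0.0]
ft_force: [0.4, -0.3, 0.4]
grip_width: 85.3
finger_force: 0.0
```

```bash
python3 - <<'E'
from h import *
s=manip.get_state();print(s['eef_pos'])
K2,P2=cam("top");t=manip.get_image("top");cv2.imwrite("pics/top10.png",t[:,:,::-1])
print(t[216:228:2,374:386:2].tolist()[:2])
jars(t,K2,P2,(0,0,150),(180,40,255))
K,P,im=shot("w10");print(proj(K,P,(449,-205,42)))
goto([449,-205,165],188.7)
E
```

```text
[539.97869585  20.70212645 171.49611307]
[[[63, 66, 48], [64, 68, 47], [64, 67, 46], [65, 68, 49], [67, 69, 50], [62, 66, 46]], [[63, 66, 48], [62, 65, 46], [65, 68, 48], [67, 69, 50], [66, 69, 49], [67, 69, 49]]]
[369.4 258.2] [358 237  25  39 584] [ 333.4 -151.8   42. ] hsv [ 30   2 224]
[44.78235084 42.36815099]
t units [ 4.95 -8.36  0.21] rot units [-0.    0.01  0.  ] yaw now -171.3
```

>>> carry_out(
  dr=[
    [0, 0, 0],
    [0, 0, 0],
    [0, 0, 0],
    [0, 0, 0],
    [0, 0, 0],
    [0, 0, 0],
    [0, 0, 0],
    [0, 0, 0],
  ],
  translation=[
    [0.55, -0.92, 0],
    [0.55, -0.92, 0],
    [0.55, -0.92, 0],
    [0.55, -0.92, 0],
    [0.55, -0.92, 0],
    [0.55, -0.92, 0],
    [0.55, -0.92, 0],
    [0.55, -0.92, 0],
  ],
  grip=[1, 1, 1, 1, 1, 1, 1, 1],
)

```text
time_s: 36.12
eef_pos: [457.7, -179.0, 168.6]
eef_rot: [-0.001, -0.076, 0.997, 0.0]
ft_force: [0.4, -0.4, 0.9]
grip_width: 85.7
finger_force: 0.0
```

>>> carry_out(
  dr=[
    [0, 0, 0],
    [0, 0, 0],
    [0, 0, 0],
  ],
  translation=[
    [0.55, -0.92, 0.2],
    [0, 0, 0],
    [0, 0, 0],
  ],
  grip=[1, 1, 1],
)

```text
time_s: 36.5
eef_pos: [448.5, -202.5, 164.0]
eef_rot: [-0.0, -0.076, 0.997, 0.0]
ft_force: [-0.3, 1.0, -0.2]
grip_width: 85.2
finger_force: 0.0
```

```bash
python3 - <<'E'
from h import *
K,P,im=shot("w11");s=manip.get_state();print(s['eef_pos'],s['qpos'].round(2))
g=cv2.GaussianBlur(cv2.cvtColor(im,cv2.COLOR_RGB2GRAY),(5,5),1)
print(proj(K,P,(449,-205,42)))
c=cv2.HoughCircles(g,cv2.HOUGH_GRADIENT,1.5,40,param1=60,param2=25,minRadius=22,maxRadius=45)
for q in c[0][:8]:print(q,onz(K,P,q[0],q[1],42).round(1))
cv2.imwrite("pics/w11c.png",im[:,:,::-1])
E
```

```text
[ 448.73961364 -202.16190322  164.22579965] [ 1.05  0.56 -1.03  1.96  0.59  0.96  1.45]
[316.67155497 200.49257224]
[602.25 312.75  39.1 ] [523.2  96.   42. ]
[140.25  42.75  44.05] [ 347.  -352.2   42. ]
[278.25 291.75  30.55] [ 547.7 -228.1   42. ]
[573.75 234.75  44.05] [446.1  31.1  42. ]
[170.25  77.25  38.8 ] [ 367.5 -330.5   42. ]
[120.75 357.75  40.6 ] [ 655.5 -384.8   42. ]
[479.25 285.75  22.6 ] [511.4 -36.4  42. ]
[521.25 356.25  37.45] [589.2  36.2  42. ]
```

View pics/w11c.png

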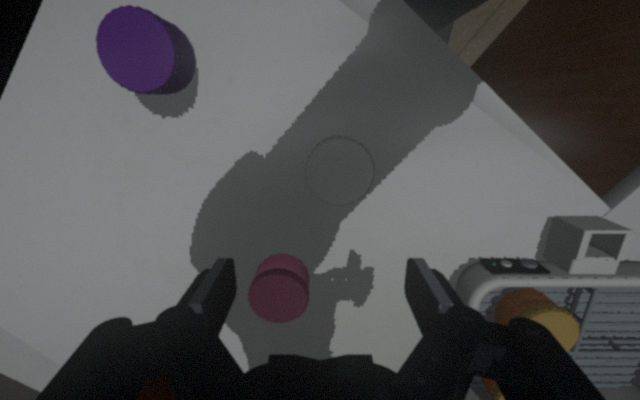

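```bash
python3 - <<'E'
from h import *
d=np.load("pics/w11.npz");K,P=d['K'],d['P']
x=onz(K,P,340,171,42);print(x)
goto([x[0],x[1],39],188.7)
E
```

```text
[ 419.97544764 -189.43094151   42.        ]
t units [1.06 0.68 5.01] rot units [0.   0.   0.01] yaw now -171.2
```

>>> carry_out(
  dr=[
    [0, 0, 0],
    [0, 0, 0],
    [0, 0, 0],
    [0, 0, 0],
    [0, 0, 0],
    [0, 0, 0],
    [0, 0, 0],
    [0, 0, 0],
  ],
  translation=[
    [0.53, 0.34, 0.4],
    [0.53, 0.34, 0.7],
    [0, 0, 0.8],
    [0, 0, 0.8],
    [0, 0, 0.8],
    [0, 0, 0.7],
    [0, 0, 0.5],
    [0, 0, 0.3],
  ],
  grip=[1, 1, 1, 1, 1, 1, 1, 1],
)

```text
time_s: 37.55
eef_pos: [420.0, -189.8, 38.9]
eef_rot: [0.0, -0.077, 0.997, 0.0]
ft_force: [0.1, -0.2, 0.2]
grip_width: 85.4
finger_force: 0.0
```

>>> carry_out(
  dr=[
    [0, 0, 0],
    [0, 0, 0],
    [0, 0, 0],
    [0, 0, 0],
  ],
  translation=[
    [0, 0, 0],
    [0, 0, 0],
    [0, 0, 0],
    [0, 0, 0],
  ],
  grip=[-1, -1, -1, -1],
)

```text
time_s: 38.05
eef_pos: [419.9, -190.2, 39.8]
eef_rot: [0.0, -0.076, 0.997, -0.0]
ft_force: [-1.7, 1.9, 5.1]
grip_width: 58.8
finger_force: 33.0
```

```bash
python3 - <<'E'
from h import *
s=manip.get_state();print(s['eef_pos'],s['grip_width'],s['qpos'].round(2))
goto([522,126.1,160],188.7)
goto([522,-90,160],188.7)
E
```

```text
[ 419.92453147 -190.17579324   39.79646778] 58.83558015582379 [ 0.91  0.69 -0.82  2.17  0.86  0.66  1.19]
t units [-5.96 11.88 -4.81] rot units [-0.    0.01  0.01] yaw now -171.2
t units [-4.65  3.34 -4.81] rot units [-0.    0.01  0.01] yaw now -171.2
```

>>> carry_out(
  dr=[
    [0, 0, 0],
    [0, 0, 0],
    [0, 0, 0],
    [0, 0, 0],
    [0, 0, 0],
    [0, 0, 0],
    [0, 0, 0],
    [0, 0, 0],
  ],
  translation=[
    [0, 0, -0.4],
    [0, 0, -0.8],
    [0, 0, -0.9],
    [0, 0, -0.9],
    [-0.46, 0.91, -0.9],
    [-0.46, 0.91, -0.9],
    [-0.46, 0.91, 0],
    [-0.46, 0.91, 0],
  ],
  grip=[-1, -1, -1, -1, -1, -1, -1, -1],
)

```text
time_s: 39.05
eef_pos: [451.4, -92.9, 160.0]
eef_rot: [0.0, -0.076, 0.997, -0.0]
ft_force: [0.7, 0.1, -1.9]
grip_width: 58.6
finger_force: 33.0
```

>>> carry_out(
  dr=[
    [0, 0, 0],
    [0, 0, 0],
    [0, 0, 0],
    [0, 0, 0],
    [0, 0, 0],
    [0, 0, 0],
    [0, 0, 0],
    [0, 0, 0],
  ],
  translation=[
    [-0.46, 0.91, 0],
    [-0.46, 0.91, 0],
    [-0.46, 0.91, 0],
    [-0.46, 0.91, 0],
    [-0.46, 0.91, 0],
    [-0.46, 0.91, 0],
    [-0.46, 0.91, 0],
    [-0.46, 0.91, 0],
  ],
  grip=[-1, -1, -1, -1, -1, -1, -1, -1],
)

```text
time_s: 40.05
eef_pos: [514.6, 101.0, 159.7]
eef_rot: [-0.0, -0.076, 0.997, -0.0]
ft_force: [0.1, -1.4, -1.8]
grip_width: 58.9
finger_force: 33.0
```

>>> carry_out(
  dr=[
    [0, 0, 0],
    [0, 0, 0],
    [0, 0, 0],
  ],
  translation=[
    [-0.44, 0.91, 0],
    [0, 0, 0],
    [0, 0, 0],
  ],
  grip=[-1, -1, -1],
)

```text
time_s: 40.42
eef_pos: [521.6, 123.8, 159.3]
eef_rot: [-0.0, -0.076, 0.997, -0.0]
ft_force: [-0.6, -0.0, -1.3]
grip_width: 58.7
finger_force: 33.0
```

```bash
python3 - <<'E'
from h import *
s=manip.get_state();print(s['eef_pos'],s['grip_width'],s['qpos'].round(2))
K,P,im=shot("w12");cv2.imwrite("pics/w12c.png",im[:,:,::-1])
goto([522,126.1,73],188.7)
E
```

```text
[521.61136181 123.84980044 159.2860386 ] 58.70078820925399 [ 0.32  0.61 -0.94  1.86  0.59  0.99  0.84]
t units [-0.03  0.1   3.45] rot units [-0.01 -0.01  0.  ] yaw now -171.3
```

>>> carry_out(
  dr=[
    [0, 0, 0],
    [0, 0, 0],
    [0, 0, 0],
    [0, 0, 0],
    [0, 0, 0],
    [0, 0, 0],
    [0, 0, 0],
    [0, 0, 0],
  ],
  translation=[
    [-0.03, 0.1, 0.3],
    [0, 0, 0.7],
    [0, 0, 0.8],
    [0, 0, 0.8],
    [0, 0, 0.5],
    [0, 0, 0.34],
    [0, 0, 0.06],
    [0, 0, 0.06],
  ],
  grip=[-1, -1, -1, -1, -1, -1, -1, -1],
)

```text
time_s: 41.48
eef_pos: [522.6, 127.5, 70.6]
eef_rot: [0.0, -0.076, 0.997, 0.0]
ft_force: [-0.8, -0.6, -0.8]
grip_width: 58.9
finger_force: 33.0
```

>>> carry_out(
  dr=[
    [0, 0, 0],
    [0, 0, 0],
  ],
  translation=[
    [0, 0, 0.04],
    [0, 0, 0],
  ],
  grip=[-1, -1],
)

```text
time_s: 41.72
eef_pos: [522.6, 127.4, 69.8]
eef_rot: [0.0, -0.076, 0.997, 0.0]
ft_force: [-0.8, -0.5, 2.9]
grip_width: 58.8
finger_force: 33.3
```

>>> carry_out(
  dr=[
    [0, 0, 0],
    [0, 0, 0],
    [0, 0, 0],
    [0, 0, 0],
    [0, 0, 0],
    [0, 0, 0],
    [0, 0, 0],
    [0, 0, 0],
  ],
  translation=[
    [0, 0, 0],
    [0, 0, 0],
    [0, 0, -0.3],
    [0, 0, -0.7],
    [0, 0, -0.9],
    [0, 0, -1],
    [0, 0, -1],
    [0, 0, -1],
  ],
  grip=[0.6, 0.6, 0.6, 0.6, 0.6, 0.6, 0.8, 1],
)

```text
time_s: 42.72
eef_pos: [522.2, 127.5, 194.0]
eef_rot: [0.0, -0.076, 0.997, 0.0]
ft_force: [0.1, -0.0, -1.2]
grip_width: 85.4
finger_force: 0.0
```

>>> carry_out(
  dr=[
    [0, 0, 0],
    [0, 0, 0],
    [0, 0, 0],
    [0, 0, 0],
    [0, 0, 0],
    [0, 0, 0],
    [0, 0, 0],
    [0, 0, 0],
  ],
  translation=[
    [0, -0.3, -1],
    [0, -0.4, -1],
    [0, -0.4, -1],
    [0, -0.4, -1],
    [0, -0.3, -1],
    [0, 0, -0.6],
    [0, 0, 0],
    [0, 0, 0],
  ],
  grip=[1, 1, 1, 1, 1, 1, 1, 1],
)

```text
time_s: 43.72
eef_pos: [528.7, 83.0, 331.2]
eef_rot: [-0.001, -0.077, 0.997, -0.0]
ft_force: [0.1, -0.1, -1.0]
grip_width: 85.6
finger_force: 0.0
```

```bash
python3 - <<'E'
from h import *
K,P,im=shot("w13");s=manip.get_state();print(s['eef_pos'],s['qpos'].round(2))
t=manip.get_image("top");cv2.imwrite("pics/top13.png",t[:,:,::-1])
A=np.zeros((600,800,3),np.uint8)
A[:400,:640]=im[:,:,::-1]
A[400:600,:800]=cv2.resize(t[:,:,::-1][150:250,120:520],(800,200))
cv2.imwrite("pics/m13.png",A)
E
```

```text
[528.67080997  82.88756802 330.97642466] [ 0.48  0.45 -1.06  1.59  0.4   1.34  1.09]
```

View pics/m13.png

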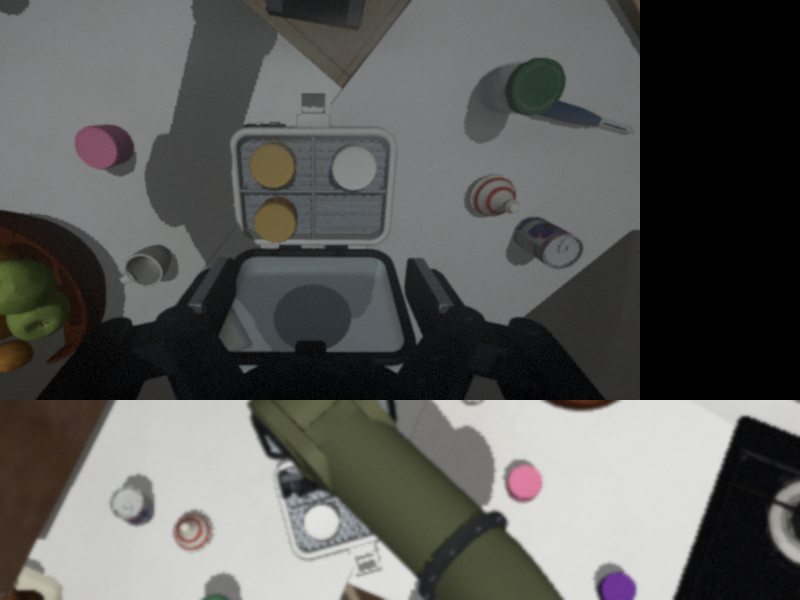

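>>> carry_out(
  dr=[
    [0, 0, 0],
    [0, 0, 0],
    [0, 0, 0],
    [0, 0, 0],
    [0, 0, 0],
    [0, 0, 0],
    [0, 0, 0],
    [0, 0, 0],
  ],
  translation=[
    [-0.9, -0.05, -0.2],
    [-0.9, -0.05, -0.2],
    [-0.9, -0.05, 0],
    [-0.9, -0.05, 0],
    [-0.9, -0.05, 0],
    [-0.9, -0.05, 0],
    [-0.9, -0.05, 0],
    [-0.9, -0.05, 0],
  ],
  grip=[1, 1, 1, 1, 1, 1, 1, 1],
)

```text
time_s: 44.82
eef_pos: [709.2, 100.5, 340.6]
eef_rot: [-0.001, -0.077, 0.997, -0.0]
ft_force: [-0.0, 0.3, 1.1]
grip_width: 85.4
finger_force: 0.0
```

>>> carry_out(
  dr=[
    [0, 0, 0],
    [0, 0, 0],
    [0, 0, 0],
  ],
  translation=[
    [-0.8, 0, 0],
    [0, 0, 0],
    [0, 0, 0],
  ],
  grip=[1, 1, 1],
)

```text
time_s: 45.2
eef_pos: [727.8, 103.7, 341.2]
eef_rot: [-0.001, -0.077, 0.997, 0.0]
ft_force: [-0.3, -0.4, -0.1]
grip_width: 85.1
finger_force: 0.0
```

```bash
python3 - <<'E'
from h import *
K,P,im=shot("w14");goto([729,102.5,252],188.7)
h=cv2.cvtColor(im,cv2.COLOR_RGB2HSV);m=cv2.inRange(h,(3,150,60),(14,255,255));n,l,st,c=cv2.connectedComponentsWithStats(m)
for i in range(1,n):
    if st[i,4]>60:print(st[i],c[i],onz(K,P,*c[i],250).round(1))
for y in(103.5-32.6*.988,103.5+32.6*.988):print(proj(K,P,(731-(y-103)*.15,y,250)).round(1))
E
```

```text
t units [-0.05 -0.05  3.59] rot units [-0.   -0.    0.01] yaw now -171.2
[274 189  15  31 392] [281.67857143 204.46173469] [725.   73.8 250. ]
[349 189  15  31 375] [355.89066667 204.584     ] [716.4 130.1 250. ]
[277.  216.8]
[360.6 217.2]
```

```bash
python3 - <<'E'
from h import *
d=np.load("pics/w14.npz");K,P=d['K'],d['P']
u=np.array([.9885,.151,0]);c=np.array([656.7,92.1,50]);z=np.array([0,0,1.])
for th in(1.7,1.75,1.8):
    ex=lambda a,b:c+u*(-a*np.cos(th)+b*np.sin(th))+z*(a*np.sin(th)+b*np.cos(th))
    # end-face corners of buttons: a=222, b=18±9 ; rear face
    print(th,[proj(K,P,ex(a,b)+np.array([-.151,.9885,0])*28)[1].round(1) for a,b in((222,27),(222,9),(198,9),(198,27))],ex(210,18).round(1))
E
```

```text
1.7 [np.float64(199.9), np.float64(176.0), np.float64(164.3), np.float64(186.3)] [701.1  98.9 255.9]
1.75 [np.float64(212.6), np.float64(190.5), np.float64(176.2), np.float64(196.9)] [711.2 100.4 253.4]
1.8 [np.float64(224.1), np.float64(203.8), np.float64(187.4), np.float64(206.6)] [721.2 102.  250.4]
```

>>> carry_out(
  dr=[
    [0, 0, 0],
    [0, 0, 0],
    [0, 0, 0],
    [0, 0, 0],
    [0, 0, 0],
    [0, 0, 0],
    [0, 0, 0],
    [0, 0, 0],
  ],
  translation=[
    [0.3, -0.06, 0.4],
    [0, 0, 0.7],
    [0, 0, 0.8],
    [0, 0, 0.7],
    [0, 0, 0.6],
    [0, 0, 0.36],
    [0, 0, 0],
    [0, 0, 0],
  ],
  grip=[1, 1, 1, 1, 1, 1, 1, 1],
)

```text
time_s: 46.25
eef_pos: [721.4, 100.9, 253.4]
eef_rot: [0.0, -0.076, 0.997, 0.0]
ft_force: [-0.3, 0.2, 0.7]
grip_width: 85.2
finger_force: 0.0
```

>>> carry_out(
  dr=[
    [0, 0, 0],
    [0, 0, 0],
    [0, 0, 0],
    [0, 0, 0],
    [0, 0, 0],
    [0, 0, 0],
  ],
  translation=[
    [0, 0, 0],
    [0, 0, 0],
    [0, 0, 0],
    [0, 0, 0],
    [0, 0, 0],
    [0, 0, 0],
  ],
  grip=[-1, -1, -1, -1, -1, -1],
)

```text
time_s: 47.0
eef_pos: [721.7, 101.9, 254.7]
eef_rot: [0.002, -0.076, 0.997, 0.001]
ft_force: [0.7, 1.1, 5.3]
grip_width: 47.1
finger_force: 31.5
```

```bash
sed -i 's/round(-a,2)/float(round(-a,2))/;s/round(-b,2)/float(round(-b,2))/' arc.py; python3 arc.py "np.r_[np.linspace(1.79,1.7,5),np.linspace(1.7,.2,28)[1:],np.linspace(.2,0,9)[1:]]"; python3 - <<'E'
from h import *
goto([720,102,252],188.7)
E
```

```text
[[0.18, 0, -0.05], [0.18, 0, -0.05], [0.18, 0, -0.05], [0.18, 0, -0.04], [0.46, 0, -0.09], [0.46, 0, -0.06], [0.47, 0, -0.04], [0.47, 0, -0.01]] 1.478
[[0.47, 0, 0.02], [0.47, 0, 0.04], [0.46, 0, 0.07], [0.46, 0, 0.09], [0.45, 0, 0.12], [0.45, 0, 0.14], [0.44, 0, 0.17], [0.43, 0, 0.19]] 1.033
[[0.42, 0, 0.22], [0.4, 0, 0.24], [0.39, 0, 0.26], [0.37, 0, 0.28], [0.36, 0, 0.3], [0.34, 0, 0.32], [0.32, 0, 0.34], [0.3, 0, 0.36]] 0.589
[[0.28, 0, 0.37], [0.26, 0, 0.39], [0.24, 0, 0.4], [0.22, 0, 0.42], [0.19, 0, 0.43], [0.17, 0, 0.44], [0.14, 0, 0.45], [0.06, 0, 0.2]] 0.175
[[0.05, 0, 0.2], [0.05, 0, 0.21], [0.04, 0, 0.21], [0.04, 0, 0.21], [0.03, 0, 0.21], [0.03, 0, 0.21], [0.02, 0, 0.21]] 0.0
t units [0.07 0.01 0.11] rot units [0.01 0.02 0.01] yaw now -171.2
```

>>> carry_out(
  dr=[
    [0, 0, 0],
    [0, 0, 0],
    [0, 0, 0],
    [0, 0, 0],
    [0, 0, 0],
    [0, 0, 0],
    [0, 0, 0],
    [0, 0, 0],
  ],
  translation=[
    [0.18, 0, -0.05],
    [0.18, 0, -0.05],
    [0.18, 0, -0.05],
    [0.18, 0, -0.04],
    [0.46, 0, -0.09],
    [0.46, 0, -0.06],
    [0.47, 0, -0.04],
    [0.47, 0, -0.01],
  ],
  grip=[-1, -1, -1, -1, -1, -1, -1, -1],
)

```text
time_s: 48.0
eef_pos: [658.7, 92.4, 264.4]
eef_rot: [0.003, -0.076, 0.997, 0.001]
ft_force: [3.9, 2.5, 3.2]
grip_width: 46.9
finger_force: 31.6
```

>>> carry_out(
  dr=[
    [0, 0, 0],
    [0, 0, 0],
    [0, 0, 0],
    [0, 0, 0],
    [0, 0, 0],
    [0, 0, 0],
    [0, 0, 0],
    [0, 0, 0],
  ],
  translation=[
    [0.47, 0, 0.02],
    [0.47, 0, 0.04],
    [0.46, 0, 0.07],
    [0.46, 0, 0.09],
    [0.45, 0, 0.12],
    [0.45, 0, 0.14],
    [0.44, 0, 0.17],
    [0.43, 0, 0.19],
  ],
  grip=[-1, -1, -1, -1, -1, -1, -1, -1],
)

```text
time_s: 49.0
eef_pos: [568.0, 78.8, 243.4]
eef_rot: [0.002, -0.077, 0.997, 0.001]
ft_force: [-0.7, 3.5, 8.3]
grip_width: 47.2
finger_force: 32.9
```

>>> carry_out(
  dr=[
    [0, 0, 0],
    [0, 0, 0],
    [0, 0, 0],
    [0, 0, 0],
    [0, 0, 0],
    [0, 0, 0],
    [0, 0, 0],
    [0, 0, 0],
  ],
  translation=[
    [0.42, 0.01, 0.22],
    [0.4, 0.01, 0.24],
    [0.39, 0.01, 0.26],
    [0.37, 0.01, 0.28],
    [0.36, 0.01, 0.3],
    [0.34, 0, 0.32],
    [0.32, 0, 0.34],
    [0.3, 0, 0.36],
  ],
  grip=[-1, -1, -1, -1, -1, -1, -1, -1],
)

```text
time_s: 50.0
eef_pos: [494.6, 67.8, 184.0]
eef_rot: [-0.0, -0.077, 0.997, -0.0]
ft_force: [-4.1, 2.0, 7.2]
grip_width: 47.1
finger_force: 34.4
```

>>> carry_out(
  dr=[
    [0, 0, 0],
    [0, 0, 0],
    [0, 0, 0],
    [0, 0, 0],
    [0, 0, 0],
    [0, 0, 0],
    [0, 0, 0],
    [0, 0, 0],
  ],
  translation=[
    [0.28, 0, 0.37],
    [0.26, 0, 0.39],
    [0.24, 0, 0.4],
    [0.22, 0, 0.42],
    [0.19, 0, 0.43],
    [0.17, 0, 0.44],
    [0.14, 0, 0.45],
    [0.06, 0, 0.2],
  ],
  grip=[-1, -1, -1, -1, -1, -1, -1, -1],
)

```text
time_s: 51.0
eef_pos: [455.2, 61.9, 105.6]
eef_rot: [-0.001, -0.077, 0.997, 0.0]
ft_force: [-6.3, 4.0, 4.3]
grip_width: 46.9
finger_force: 35.1
```

>>> carry_out(
  dr=[
    [0, 0, 0],
    [0, 0, 0],
    [0, 0, 0],
    [0, 0, 0],
    [0, 0, 0],
    [0, 0, 0],
    [0, 0, 0],
    [0, 0, 0],
  ],
  translation=[
    [0.05, 0, 0.2],
    [0.05, 0, 0.21],
    [0.04, 0, 0.21],
    [0.04, 0, 0.21],
    [0.02, 0, 0.15],
    [0.02, 0, 0.12],
    [0.02, 0, 0.1],
    [0.01, 0, 0.1],
  ],
  grip=[-1, -1, -1, -1, -1, -1, -1, -1],
)

```text
time_s: 52.0
eef_pos: [449.1, 61.0, 73.4]
eef_rot: [-0.001, -0.077, 0.997, 0.0]
ft_force: [-7.6, 4.3, 1.3]
grip_width: 46.8
finger_force: 35.4
```

>>> carry_out(
  dr=[
    [0, 0, 0],
    [0, 0, 0],
    [0, 0, 0],
    [0, 0, 0],
    [0, 0, 0],
  ],
  translation=[
    [-0.04, -0.02, 0.06],
    [-0.02, -0.02, 0.06],
    [0, 0, 0.04],
    [0, 0, 0.04],
    [0, 0, 0],
  ],
  grip=[-1, -1, -1, -1, -1],
)

```text
time_s: 52.62
eef_pos: [448.8, 60.9, 68.0]
eef_rot: [-0.003, -0.077, 0.997, 0.001]
ft_force: [-11.6, 6.3, 1.0]
grip_width: 46.7
finger_force: 35.4
```

>>> carry_out(
  dr=[
    [0, 0, 0],
    [0, 0, 0],
    [0, 0, 0],
    [0, 0, 0],
    [0, 0, 0],
  ],
  translation=[
    [0.06, 0.04, 0.02],
    [0.06, 0.04, 0.03],
    [0.03, 0.03, 0.03],
    [0, 0, 0.03],
    [0, 0, 0],
  ],
  grip=[-1, -1, -1, -1, -1],
)

```text
time_s: 53.25
eef_pos: [448.4, 61.0, 65.6]
eef_rot: [-0.0, -0.076, 0.997, -0.001]
ft_force: [-2.2, -3.4, 1.7]
grip_width: 46.9
finger_force: 35.3
```

>>> carry_out(
  dr=[
    [0, 0, 0],
    [0, 0, 0],
    [0, 0, 0],
    [0, 0, 0],
    [0, 0, 0],
  ],
  translation=[
    [0.03, 0, 0.03],
    [0, 0, 0.03],
    [0, 0, 0.03],
    [0, 0, 0.03],
    [0, 0, 0],
  ],
  grip=[-1, -1, -1, -1, -1],
)

```text
time_s: 53.88
eef_pos: [448.1, 61.0, 62.8]
eef_rot: [0.0, -0.076, 0.997, -0.0]
ft_force: [-0.9, -4.9, 2.9]
grip_width: 46.7
finger_force: 35.4
```

```bash
python3 - <<'E'
from h import *
K,P,im=shot("w15");sc=manip.get_image("scene");cv2.imwrite("pics/sc15.png",sc[:,:,::-1])
A=np.zeros((600,800,3),np.uint8)
A[:300,:480]=cv2.resize(im[:,:,::-1],(480,300))
A[:300,480:]=cv2.resize(cv2.imread("pics/scene0.png")[170:270,240:347],(320,300),interpolation=cv2.INTER_CUBIC)
A[300:600,480:]=cv2.resize(sc[:,:,::-1][170:270,240:347],(320,300),interpolation=cv2.INTER_CUBIC)
A[300:600,:480]=cv2.resize(cv2.imread("pics/w3.png"),(480,300))
cv2.imwrite("pics/m15.png",A)
E
```

```text
(no output)
```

View pics/m15.png

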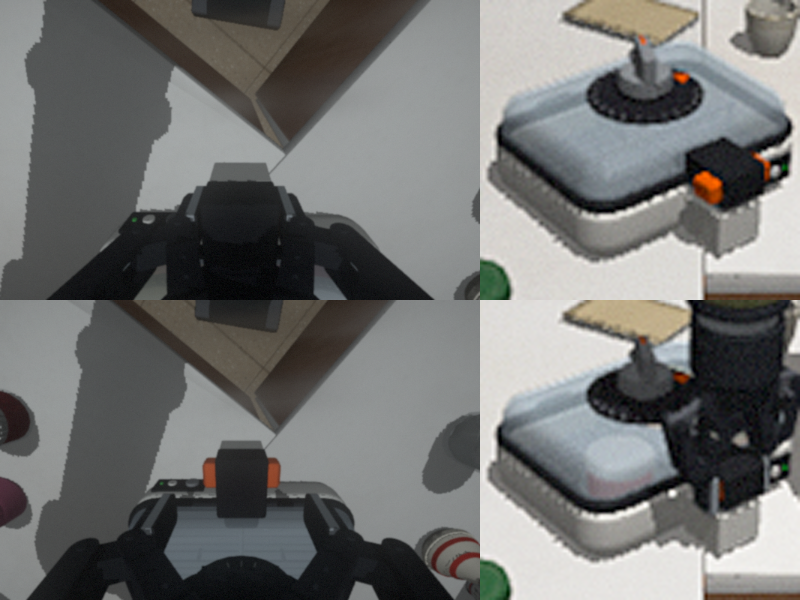

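>>> carry_out(
  dr=[
    [0, 0, 0],
    [0, 0, 0],
    [0, 0, 0],
    [0, 0, 0],
    [0, 0, 0],
  ],
  translation=[
    [0, 0.03, 0.05],
    [0, 0.02, 0.05],
    [0, 0, 0.05],
    [0, 0, 0.05],
    [0, 0, 0],
  ],
  grip=[-1, -1, -1, -1, -1],
)

```text
time_s: 54.6
eef_pos: [448.6, 61.1, 60.7]
eef_rot: [0.002, -0.076, 0.997, -0.003]
ft_force: [-10.1, -14.0, 52.9]
grip_width: 47.1
finger_force: 39.9
```

>>> carry_out(
  dr=[
    [0, 0, 0],
    [0, 0, 0],
    [0, 0, 0],
  ],
  translation=[
    [0, 0, -0.12],
    [0, 0.05, 0],
    [0, 0, 0],
  ],
  grip=[-1, -1, -1],
)

```text
time_s: 54.98
eef_pos: [448.5, 61.2, 61.5]
eef_rot: [0.001, -0.075, 0.997, -0.003]
ft_force: [-0.7, -13.8, 16.5]
grip_width: 47.0
finger_force: 37.0
```

>>> carry_out(
  dr=[
    [0, 0, 0],
    [0, 0, 0],
    [0, 0, 0],
    [0, 0, 0],
    [0, 0, 0],
  ],
  translation=[
    [0, -0.06, 0],
    [0, 0, 0],
    [0, 0, 0],
    [0, 0, 0],
    [0, 0, 0],
  ],
  grip=[-1, 1, 1, 1, 1],
)

```text
time_s: 55.6
eef_pos: [447.9, 63.2, 60.8]
eef_rot: [0.0, -0.077, 0.997, 0.0]
ft_force: [0.4, 0.1, 0.3]
grip_width: 85.1
finger_force: 0.0
```

>>> carry_out(
  dr=[
    [0, 0, 0],
    [0, 0, 0],
    [0, 0, 0],
    [0, 0, 0],
    [0, 0, 0],
    [0, 0, 0],
    [0, 0, 0],
    [0, 0, 0],
  ],
  translation=[
    [0, 0, -0.2],
    [0, 0, -0.4],
    [0, 0, -0.7],
    [0, 0, -0.7],
    [0, 0, -0.8],
    [0, 0, -0.8],
    [0, 0, 0],
    [0, 0, 0],
  ],
  grip=[1, 1, 1, 1, 1, 1, 1, 1],
)

```text
time_s: 56.6
eef_pos: [447.6, 62.4, 150.7]
eef_rot: [-0.0, -0.076, 0.997, -0.0]
ft_force: [-0.9, -0.2, 0.3]
grip_width: 85.5
finger_force: 0.0
```

```bash
python3 - <<'E'
from h import *
K,P,im=shot("w16");s=manip.get_state();print(s['eef_pos'],s['time_s'],s['ft_force'])
h=cv2.cvtColor(im,cv2.COLOR_RGB2HSV);m=cv2.inRange(h,(3,150,60),(14,255,255));n,l,st,c=cv2.connectedComponentsWithStats(m)
for i in range(1,n):
    if st[i,4]>40:
        q=st[i];print(q,c[i],onz(K,P,*c[i],68).round(1),onz(K,P,q[0],q[1],77)[:2].round(1),onz(K,P,q[0]+q[2],q[1],77)[:2].round(1))
E
```

```text
[447.43974836  62.38368204 150.4181895 ] 56.65 [-0.45483351  0.210178    0.00791821]
[349 204  15  32 391] [355.66240409 220.73401535] [446.2  89.4  68. ] [430.9  80.7] [429.3  91.1]
[273 206  15  30 380] [280.08947368 220.93421053] [455.   33.4  68. ] [440.5  27.9] [438.9  38.4]
```

>>> carry_out(
  dr=[
    [0, 0, 0],
    [0, 0, 0],
    [0, 0, 0],
    [0, 0, 0],
    [0, 0, 0],
    [0, 0, 0],
    [0, 0, 0],
    [0, 0, 0],
  ],
  translation=[
    [-0.1, -0.04, 0],
    [0, 0, 0],
    [0, 0, 0.3],
    [0, 0, 0.5],
    [0, 0, 0.4],
    [0, 0, 0.3],
    [0, 0, 0.1],
    [0, 0, 0],
  ],
  grip=[-1, -1, -1, -1, -1, -1, -1, -1],
)

```text
time_s: 57.65
eef_pos: [450.4, 62.2, 110.7]
eef_rot: [-0.0, -0.076, 0.997, 0.0]
ft_force: [0.0, 0.4, -0.2]
grip_width: -0.0
finger_force: 0.0
```

>>> carry_out(
  dr=[
    [0, 0, 0],
    [0, 0, 0],
    [0, 0, 0],
    [0, 0, 0],
    [0, 0, 0],
  ],
  translation=[
    [0, 0, 0.05],
    [0, 0, 0.05],
    [0, 0, 0.05],
    [0, 0, 0.05],
    [0, 0, 0],
  ],
  grip=[-1, -1, -1, -1, -1],
)

```text
time_s: 58.28
eef_pos: [450.3, 62.0, 105.7]
eef_rot: [-0.0, -0.076, 0.997, 0.0]
ft_force: [0.9, -0.1, 0.3]
grip_width: -0.1
finger_force: 0.0
```

>>> carry_out(
  dr=[
    [0, 0, 0],
    [0, 0, 0],
    [0, 0, 0],
    [0, 0, 0],
    [0, 0, 0],
  ],
  translation=[
    [0, 0, 0.05],
    [0, 0, 0.05],
    [0, 0, 0.05],
    [0, 0, 0],
    [0, 0, 0],
  ],
  grip=[-1, -1, -1, -1, -1],
)

```text
time_s: 58.9
eef_pos: [450.4, 62.1, 103.0]
eef_rot: [0.0, -0.076, 0.997, -0.001]
ft_force: [-4.5, -2.4, 16.0]
grip_width: 0.4
finger_force: 8.0
```

>>> carry_out(
  dr=[
    [0, 0, 0],
    [0, 0, 0],
    [0, 0, 0],
  ],
  translation=[
    [0, 0, 0.02],
    [0, 0, 0],
    [0, 0, 0],
  ],
  grip=[-1, -1, -1],
)

```text
time_s: 59.28
eef_pos: [450.4, 62.1, 102.9]
eef_rot: [0.001, -0.076, 0.997, -0.001]
ft_force: [-6.2, -3.2, 22.5]
grip_width: 0.3
finger_force: 11.6
```

>>> carry_out(
  dr=[
    [0, 0, 0],
    [0, 0, 0],
    [0, 0, 0],
    [0, 0, 0],
    [0, 0, 0],
    [0, 0, 0],
    [0, 0, 0],
    [0, 0, 0],
  ],
  translation=[
    [0, 0, -0.3],
    [0, 0, -0.8],
    [0, 0, -1],
    [0, 0, -1],
    [0, 0, -1],
    [0, 0, -1],
    [-0.4, 0, -1],
    [-0.4, 0, 0],
  ],
  grip=[-1, 1, 1, 1, 1, 1, 1, 1],
)

```text
time_s: 60.28
eef_pos: [471.3, 65.4, 255.5]
eef_rot: [0.002, -0.076, 0.997, -0.0]
ft_force: [0.9, -0.4, -0.1]
grip_width: 85.2
finger_force: 0.0
```

```bash
python3 - <<'E'
from h import *
K,P,im=shot("w17");s=manip.get_state();print(s['eef_pos'],s['qpos'].round(2))
t=manip.get_image("top");cv2.imwrite("pics/top17.png",t[:,:,::-1])
print([proj(K,P,x).round(0) for x in((569.7,78.8,142),(569.7,78.8,92),(613,85,115),(576,35,95))])
A=np.zeros((600,800,3),np.uint8)
A[:400,:800]=cv2.resize(im[:,:,::-1][190:350,160:480],(800,400),interpolation=cv2.INTER_CUBIC)
A[400:600,:300]=cv2.resize(t[:,:,::-1][175:215,265:325],(300,200),interpolation=cv2.INTER_CUBIC)
sc=manip.get_image("scene");cv2.imwrite("pics/sc17.png",sc[:,:,::-1])
A[400:600,300:600]=cv2.resize(sc[:,:,::-1][175:235,255:345],(300,200),interpolation=cv2.INTER_CUBIC)
cv2.imwrite("pics/m17.png",A)
E
```

```text
[472.00101687  65.0504829  254.35687786] [ 0.58  0.43 -1.11  1.86  0.43  1.11  1.04]
[array([318., 301.]), array([318., 272.]), array([318., 319.]), array([278., 273.])]
```

View pics/m17.png

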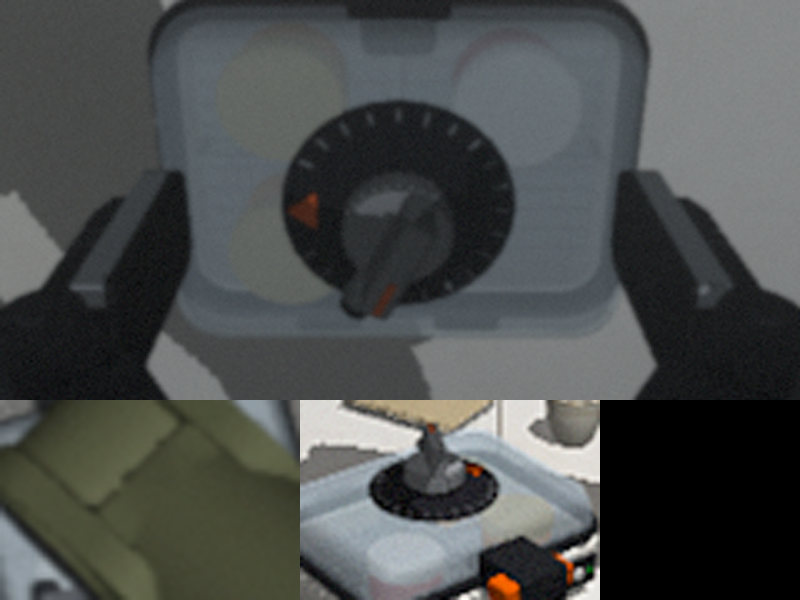

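```bash
python3 - <<'E'
from h import *
d=np.load("pics/w17.npz");K,P=d['K'],d['P']
f=lambda u,v,z:onz(K,P,160+u/2.5,190+v/2.5,z)[:2]
A=lambda q:np.degrees(np.arctan2(q[1],q[0])).round(1)
for z in(130,140):print(f(380,302,z).round(1),f(430,205,z).round(1),A(f(380,302,z)-f(430,205,z)))
for z in(105,115):print('nozzle',f(355,305,z).round(1),A(f(355,305,z)-[569.7,78.8]), 'cap',f(398,230,z).round(1))
print('arrow',f(303,210,95).round(1),'dial',f(398,200,94).round(1),A(f(303,210,95)-f(398,200,94)))
# orange marks fine
im=cv2.imread("pics/w17.png");h=cv2.cvtColor(im,cv2.COLOR_BGR2HSV);m=cv2.inRange(h,(2,110,40),(16,255,255))[190:350,160:480];n,l,st,c=cv2.connectedComponentsWithStats(m)
for i in range(1,n):
    if st[i,4]>12:
        ys,xs=np.where(l==i);v=np.linalg.svd(np.c_[xs,ys]-c[i],full_matrices=False)[2][0];a=c[i]+[160,190]
        print(st[i],onz(K,P,*a,140).round(1),A((onz(K,P,*(a+4*v),140)-onz(K,P,*(a-4*v),140))[:2]))
E
```

```text
[591.3  75.7] [543.4  88.3] -14.8
[583.1  74.8] [537.1  86.9] -14.8
nozzle [615.   67.2] -14.4 cap [573.3  80.3]
nozzle [606.7  66.6] -18.2 cap [566.6  79.3]
arrow [576.2  38.3] dial [565.5  79.1] -75.2
[115  77  12  14 103] [545.9  41.5 140. ] -3.3
[150 114   8  12  33] [581.8  75.8 140. ] -17.9
```

>>> carry_out(
  dr=[
    [0, 0, 0.94],
    [0, 0, 0.94],
    [0, 0, 0.94],
    [0, 0, 0],
  ],
  translation=[
    [0, 0, 0],
    [0, 0, 0],
    [0, 0, 0],
    [0, 0, 0],
  ],
  grip=[1, 1, 1, 1],
)

```text
time_s: 60.92
eef_pos: [469.4, 65.0, 253.3]
eef_rot: [-0.001, 0.134, 0.991, -0.0]
ft_force: [-1.1, 0.1, -1.3]
grip_width: 85.6
finger_force: 0.0
```

```bash
python3 - <<'E'
from h import *
goto([569.5,78.8,200],164.5)
E
```

```text
t units [-3.72  1.6   2.12] rot units [-0.01 -0.01  0.01] yaw now 164.6
```

Move above the spout; half-close the jaws and come down over the bar.

>>> carry_out(
  dr=[
    [0, 0, 0],
    [0, 0, 0],
    [0, 0, 0],
    [0, 0, 0],
    [0, 0, 0],
    [0, 0, 0],
    [0, 0, 0],
    [0, 0, 0],
  ],
  translation=[
    [-0.62, 0.27, 0],
    [-0.62, 0.27, 0.3],
    [-0.62, 0.27, 0.5],
    [-0.62, 0.27, 0.5],
    [-0.62, 0.26, 0.5],
    [-0.62, 0.26, 0.32],
    [0, 0, 0],
    [0, 0, 0],
  ],
  grip=[0.4, 0.4, 0.4, 0.4, 0.4, 0.4, 0.4, 0.4],
)

```text
time_s: 61.92
eef_pos: [570.3, 79.1, 201.2]
eef_rot: [-0.0, 0.134, 0.991, 0.0]
ft_force: [0.0, -0.6, 1.1]
grip_width: 60.3
finger_force: 0.0
```

```bash
python3 - <<'E'
from h import *
K,P,im=shot("w18");goto([569.5,78.8,136],164.5)
h=cv2.cvtColor(im,cv2.COLOR_RGB2HSV);m=cv2.inRange(h,(2,110,30),(16,255,255));n,l,st,c=cv2.connectedComponentsWithStats(m)
for i in range(1,n):
    if st[i,4]>25: print(st[i],c[i].round(1),onz(K,P,*c[i],141).round(1))
print(proj(K,P,(569.5,78.8,141)))
for b in (1,-1):print(proj(K,P,np.array([569.5,78.8,141])+b*23*np.array([np.cos(np.radians(-15.5)),np.sin(np.radians(-15.5)),0])))
g=cv2.cvtColor(im,cv2.COLOR_RGB2GRAY);print(manip.get_state()['grip_width'])
for r in(210,225,240,255):print(r,g[r,270:372:3].tolist())
E
```

```text
t units [ 0.03 -0.02  2.62] rot units [0. 0. 0.] yaw now 164.5
[274  26  24  36 440] [286.3  42.9] [456.2  91.2 141. ]
[614  57  10   4  30] [618.6  58.6] [513.6 268.9 141. ]
[213  59  23  32 382] [223.7  75.4] [462.5  51.7 141. ]
[586  62  19  29 113] [593.6  75.8] [519.1 255.5 141. ]
[267 214  19  19 207] [275.8 224.6] [558.5  51.4 141. ]
[317 234   5  22  88] [319.4 244.9] [581.   75.5 141. ]
[  0 379  55  21 539] [ 19.7 393.2] [ 647.2 -203.3  141. ]
[319.43946609 228.99089818]
[319.44483576 259.06050373]
[319.43368498 196.61732875]
59.81159245729378
210 [39, 36, 33, 33, 36, 31, 38, 82, 95, 94, 94, 93, 97, 94, 78, 95, 99, 93, 92, 81, 54, 73, 89, 93, 92, 91, 87, 42, 34, 33, 31, 35, 34, 35]
225 [87, 89, 94, 91, 62, 34, 31, 52, 94, 96, 93, 98, 94, 93, 83, 97, 95, 95, 92, 75, 54, 69, 93, 93, 95, 91, 45, 28, 34, 31, 33, 35, 34, 46]
240 [107, 63, 34, 32, 36, 37, 32, 35, 32, 31, 35, 33, 45, 57, 88, 95, 91, 90, 94, 73, 41, 38, 33, 31, 33, 32, 35, 32, 34, 33, 31, 29, 43, 99]
255 [110, 109, 109, 110, 108, 107, 106, 100, 70, 40, 41, 27, 34, 36, 76, 88, 89, 90, 80, 57, 41, 28, 31, 34, 43, 60, 98, 103, 89, 82, 87, 86, 87, 87]
```

>>> carry_out(
  dr=[
    [0, 0, 0],
    [0, 0, 0],
    [0, 0, 0],
    [0, 0, 0],
    [0, 0, 0],
    [0, 0, 0],
    [0, 0, 0],
    [0, 0, 0],
  ],
  translation=[
    [0, 0, 0.5],
    [0, 0, 0.7],
    [0, 0, 0.7],
    [0, 0, 0.5],
    [0, 0, 0.2],
    [0, 0, 0],
    [0, 0, 0],
    [0, 0, 0],
  ],
  grip=[0.4, 0.4, 0.4, 0.4, 0.4, 0.2, -0.2, -0.4],
)

```text
time_s: 62.98
eef_pos: [570.7, 78.9, 136.5]
eef_rot: [0.0, 0.135, 0.991, 0.0]
ft_force: [-0.9, 0.2, 0.9]
grip_width: 25.6
finger_force: 0.0
```

>>> carry_out(
  dr=[
    [0, 0, 0],
    [0, 0, 0],
    [0, 0, 0],
    [0, 0, 0],
  ],
  translation=[
    [0, 0, 0],
    [0, 0, 0],
    [0, 0, 0],
    [0, 0, 0],
  ],
  grip=[-1, -1, -1, -1],
  grip_force=40,
)

```text
time_s: 63.48
eef_pos: [570.7, 78.9, 136.6]
eef_rot: [0.0, 0.135, 0.991, 0.0]
ft_force: [-0.4, 0.3, 5.6]
grip_width: 12.3
finger_force: 44.1
```

```bash
python3 - <<'E'
from h import *
print(manip.get_state()['moment']);goto([569.5,78.8,136],98.7)
E
```

```text
[-0.08597569  0.24585271 -0.08306554]
t units [ 0.04 -0.02  0.02] rot units [0.   0.   7.66] yaw now 164.5
```

>>> carry_out(
  dr=[
    [0, 0, 0.5],
    [0, 0, 0.8],
    [0, 0, 0.8],
    [0, 0, 0.8],
    [0, 0, 0.8],
    [0, 0, 0.8],
    [0, 0, 0.8],
    [0, 0, 0.8],
  ],
  translation=[
    [0, 0, 0],
    [0, 0, 0.01],
    [0, 0, 0.01],
    [0, 0, 0.01],
    [0, 0, 0.01],
    [0, 0, 0],
    [0, 0, 0],
    [0, 0, 0],
  ],
  grip=[-1, -1, -1, -1, -1, -1, -1, -1],
)

```text
time_s: 64.47
eef_pos: [570.3, 78.5, 135.6]
eef_rot: [0.0, 0.56, 0.828, -0.0]
ft_force: [-2.1, -1.5, 6.6]
grip_width: 11.9
finger_force: 44.2
```

>>> carry_out(
  dr=[
    [0, 0, 0.8],
    [0, 0, 0.76],
    [0, 0, 0],
    [0, 0, 0],
  ],
  translation=[
    [0, 0, 0],
    [0, 0, 0],
    [0, 0, 0],
    [0, 0, 0],
  ],
  grip=[-1, -1, -1, -1],
)

```text
time_s: 64.97
eef_pos: [570.1, 78.4, 135.4]
eef_rot: [0.0, 0.652, 0.759, -0.0]
ft_force: [-2.8, -0.8, 6.0]
grip_width: 12.3
finger_force: 44.5
```

```bash
python3 - <<'E'
from h import *
print(manip.get_state()['moment']);goto([569.5,78.8,136],98.7)
E
```

```text
[-0.29194238  0.59424887 -0.0446335 ]
t units [ 0.02 -0.02 -0.02] rot units [-0.    0.01 -0.  ] yaw now 98.7
```

>>> carry_out(
  dr=[
    [0, 0, 0],
    [0, 0, 0],
    [0, 0, 0],
    [0, 0, 0],
    [0, 0, 0],
    [0, 0, 0],
    [0, 0, 0],
    [0, 0, 0],
  ],
  translation=[
    [0, 0, 0],
    [0, 0, 0],
    [0, 0, 0],
    [0, 0, -0.3],
    [0, 0, -0.7],
    [0, 0, -0.9],
    [0, 0, -0.9],
    [0, 0, -0.9],
  ],
  grip=[0.4, 0.4, 0.4, 0.4, 0.4, 0.4, 0.4, 0.4],
)

```text
time_s: 65.97
eef_pos: [570.5, 78.9, 228.8]
eef_rot: [0.0, 0.652, 0.759, 0.0]
ft_force: [-0.7, -0.9, -0.2]
grip_width: 59.6
finger_force: 0.0
```

>>> carry_out(
  dr=[
    [0, 0, 0],
    [0, 0, 0],
    [0, 0, 0],
    [0, 0, 0],
    [0, 0, 0],
    [0, 0, 0],
  ],
  translation=[
    [0, 0, -0.9],
    [0, 0, -0.9],
    [0, 0, -0.9],
    [0, 0, -0.4],
    [0, 0, 0],
    [0, 0, 0],
  ],
  grip=[0.4, 0.6, 0.8, 0.8, 0.8, 0.8],
)

```text
time_s: 66.72
eef_pos: [570.1, 78.6, 304.2]
eef_rot: [-0.0, 0.652, 0.759, -0.001]
ft_force: [1.2, -0.8, -0.3]
grip_width: 77.0
finger_force: 0.0
```

```bash
python3 - <<'E'
from h import *
K,P,im=shot("w19");print(manip.get_state()['eef_pos'])
A=lambda q:np.degrees(np.arctan2(q[1],q[0])).round(1)
h=cv2.cvtColor(im,cv2.COLOR_RGB2HSV);m=cv2.inRange(h,(2,110,30),(16,255,255));n,l,st,c=cv2.connectedComponentsWithStats(m)
ax=np.array([569.7,78.8])
for i in range(1,n):
    if st[i,4]>20:
        p,q=onz(K,P,*c[i],140)[:2],onz(K,P,*c[i],94)[:2]
        ys,xs=np.where(l==i);v=np.linalg.svd(np.c_[xs,ys]-c[i],full_matrices=False)[2][0]
        print(st[i],c[i].round(1),'z140',p.round(1),A(p-ax),'z94',q.round(1),A(q-ax),'line',A((onz(K,P,*(c[i]+5*v),140)-onz(K,P,*(c[i]-5*v),140))[:2]))
t=manip.get_image("top");cv2.imwrite("pics/top19.png",t[:,:,::-1])
E
```

```text
[570.09973703  78.60214357 304.09768108]
[207 142  22  13 244] [217.3 148.2] z140 [465.3 101.5] 167.7 z94 [450.7  92. ] 173.6 line 7.7
[213 189  21   8 152] [222.4 192.4] z140 [472.3  57.4] -167.6 z94 [458.7  40.9] -161.1 line 8.2
[319 190   3  15  41] [320. 197.] z140 [570.8  67.5] -84.4 z94 [573.   52.6] -82.7 line -81.3
[450 391  21   9 113] [457.4 396.2] z140 [ 791.2 -178.2] -49.2 z94 [ 828.7 -232.4] -50.2 line -6.9
```

```bash
python3 -c "
from cell import manip
print(manip.close_job())"
```

```text
the job is handed in; nothing more can be done
None
```

I handed the job in at about 67 s with no result returned. The three jars present (one strawberry, two apricot) stand one to a bay, the lid is down, the nozzle is turned to the arrow and the gripper is clear. The lid rests at its shut height with both buttons out after a 22 N press, but I did not test the catch by lifting. While I was shutting the lid, the force reading peaked at about 53 N, most likely because the lid had bottomed out, and I eased off at once.

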